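Find the heavy side of the prize wheel and hold it down

ROBOT

A 6-joint arm with a two-finger parallel gripper is mounted at the origin on the work surface. World frame = base frame: x ahead of the robot, y to its left, z up, the work surface at z = 0. Lengths are in mm, angles in rad, forces in N, time in s.
With the tool pointing down it reaches from about 350 to 975 mm from the base axis. Payload 7.1 kg.
Tool frame: the origin (TCP) lies between the finger pads; the fingertips stand 14 mm ahead of it and the grasp point (between the pads) lies 5 mm behind it; z points along the fingers, y is the line along which they close (so a half turn about z gives the same grasp; the last joint's range is limited). The gripper opens to 88 mm and grips with 3 to 60 N. Pads are 20 mm wide; open, the fingers measure 115 mm over their backs; the gripper's body (75 mm by 178 mm) begins 61 mm behind the grasp point.
Start: joints at [-0.019, 0.423, 1.63, -0, 1.089, -0.019], TCP at [624.984, 0.026, 236.675] pointing down, gripper open.
Joint ranges: [-3, 3], [-0.9, 2.11], [0.09, 2.58], [-1.31, 4.45], [0.11, 2.69], [-2.54, 2.54]. Speed limits (rad/s): [2.39, 2.39, 3.01, 3.14, 3.14, 3.14].

INTERFACE

Orientations are given as a rotation vector (axis times angle).
In Python, from workcell import ctrl gives the robot as it stands. The module is installed in compiled form; this text tells all that it offers.
- The arm moves only by the tool servo_tool, never from a script. Its argument "plan" is a list of rows, each a list of 3 entries, a list of its own where there are three numbers: the closure, from 0 (fully open) to 1 (shut), then the shift along the world's x, y, z in mm, then the turn about the world's z in degrees. In form: [[hand, [x, y, z], yaw], ...]. A call has 1 to 10 rows; each row is the pose to reach, as a shift and turn from the pose commanded when the call began; what a row does not reach only later rows make up. A row lasts 1/12 s, in which the tool goes at most 41.7 mm and 7.16 degrees, less where a joint would pass 70% of its speed; a pose out of reach is approached as far as the arm can. A call with a gripper value outside its range is refused whole. The fingers move at their own pace and stop on an object; the grip force is fixed at half the most. Time passes only in rows, so rows that repeat a pose let the fingers close. It gives the time, the measured TCP pose, the force, the opening and the grip force at its end, in the units of the state.
- ctrl.get_obs(): the state, without advancing time (a new reading comes with each control period).
- ctrl.get_image(name): name is "scene" or "side" or "wrist"; returns the picture (384x512x3 uint8, blue, green, red); there is no depth.
- ctrl.camera_info(name): a dict with "fovy" (degrees; the focal length in pixels is half the picture's height over the tangent of half this angle, whatever the lens; pixels are square), "cx", "cy" (the principal point, pixels), "k1" (the pictures are not rectified: a ray, as slopes to the right and down, at radius r is drawn at 1 + k1 r^2 times it, then the intrinsics apply), "rvec" (rotation vector, rad) and "tvec" (3), from world to camera coordinates, as OpenCV has them; the wrist camera has in their place "T_tool_cam" (4x4, takes a point from camera to tool coordinates, whose origin is the TCP and whose axes are the flange's). Camera axes: x right, y down, z forward; pixel columns grow to the right and rows downward; lengths in mm; the calibration is good to about 2 mm. A picture is of the moment at which its call begins: read the wrist's pose just before it. camera_info takes no time and is no camera call.
- ctrl.close_job(): hands the job in; it is judged then, once.
The state is a dict: "t": time; "qpos": joint angles; "qvel": joint speeds; "joint_torque": joint torques, N m; "ee_pos": TCP position; "orientation": TCP orientation; "ft_force": force on the tool from outside, world axes, zero at the start; "moment": the same for the moment, N m; "width": finger opening in mm; "grasp_force": force on a finger pad.
Only numpy, scipy, OpenCV 4.12 (cv2) and the standard library are available. Lean on these libraries where they do the work, as an engineer would, in place of code of your own. Each camera call takes 0.05 s, during which the arm holds its last target. There are 200 camera calls.

TASK

This prize wheel is lopsided: one side is heavier, nothing shows which, and the stiff axle keeps it from swinging down by itself. Take it by the pegs in its rim, turn it through at least a third of a turn from where it stands to feel which side is heavy, then bring the heavy side straight down and finish gripping a peg with the wheel still, so that I can screw a balance weight on at the top: do not let go. Leave the clicker, the screwdriver, the air-hockey striker and the puck where they lie.

Things in the scene. Friction and masses are not known exactly. Their poses are not given: they have to be found in the camera images.
- stand: dark wooden stand of the wheel, fixed to the table: base 200 x 240 x 16 mm; upright 70 mm wide, 20 mm thick, 202 mm high, on its -x (robot) side, 37 to 57 mm from the wheel's middle plane. Origin: centre of the base's underside, on the table. x axis level, parallel to the axle; z up. The axle crosses its z axis 165 mm up
- wheel: wooden drum 210 mm across, 26 mm thick, painted wedges on both faces, 8 round pegs standing out of its rim like spokes every 45 degrees, each 12 mm thick, 38 mm long (ends 143 mm from the axle). Origin: its centre on the axle, 165 mm above the table. x axis: the axle, same as the stand's x, about which it turns without stops. z axis: along peg 0; the other pegs at multiples of 45 degrees about x
- axle (a point): centre of the wheel, on the axle. The wheel weighs 0.7 kg; a hidden weight of about 0.2 to 0.35 kg sits inside it, centred 75 mm from here, in a direction unrelated to colours or peg numbers, new each time. It pulls with at most 0.15 to 0.26 N m; axle friction is about 0.32 N m, the same both ways and all round, so the wheel stays where it is left
- peg0 (a point): point on the centre line of peg 0, 129 mm from the axle (24 mm out from the rim), a good place for the pads. Turning slowly takes about 0.5 to 5 N here: most where the heavy side is lifted past axle height, least where it sinks past it
- clicker: the wheel's clicker, taken off for the job: dark wooden bar 85 x 22 x 8 mm with an orange tongue, 127 mm long in all, lying flat. Origin: centre of the bar's underside. Leave alone
- screwdriver: red-handled screwdriver about 200 mm long, 28 mm thick at the handle, lying on the table. Leave alone
- striker: red round air-hockey striker, 96 mm in diameter, 60 mm high. Origin: centre of the underside. Leave alone
- puck: red air-hockey puck, 74 mm in diameter, 8 mm high. Origin: centre of the underside. Leave alone

How it is judged (in metres and radians):
On the way:
1. the wheel, with the fingers on it, has been turned at least a third of a turn from its start (the rule asks for 100 degrees) (distance of peg0 from where it was at the start of the episode above 0.198 m and contact force between the fingers and wheel above 0.3 N), for 0.02 s.
At the end, for the whole second after the job is handed in: the hidden heavy spot is within 20 degrees of straight below the axle, the fingers grip the wheel (more than 8 N of contact) and the wheel is still (under 0.05 rad/s), through the last second (height (world z) of ballast_c0 below 0.0945 m and contact force between the fingers and wheel above 8 N and angular speed of wheel below 0.05 rad/s); the arm keeps its last pose, push and grip.
It fails at once if a bystander (clicker, screwdriver, striker, puck) moved more than 20 mm (distance of any of clicker, screwdriver, striker, puck from where it was at the start of the episode above 0.02 m).
It also fails if it takes over 72 s, if anything falls off the work surface, if the arm or the gripper's body presses on something with over 40 N, if the wrist force passes 120 N, or if a joint passes its speed limit or range.

## Working session

There is one attempt and no reset: what is moved stays moved. The work goes in short steps, Python scripts to look and compute and a tool call to move; the robot and the scene stay as the last step left them, time stands still between calls to the robot, and variables do not carry over. Pictures are saved under pics/ and viewed, at most 10 in all, crops included, and the job is handed in when it is done.

Besides the shell and the picture viewer there is one more tool, called after "Call:" as a command line: name --argument value ..., lists and objects as JSON in quotes. servo_tool: Moves the arm, as the interface text tells. Its arguments: {"type":"object","properties":{"plan":{"type":"array"}},"required":["plan"]}

```bash
mkdir -p pics; cat > h.py <<'E'
import numpy as np,cv2
from workcell import ctrl
def P(n,X):
    c=ctrl.camera_info(n);f=192/np.tan(np.radians(c['fovy'])/2)
    R=cv2.Rodrigues(np.array(c['rvec'],float))[0];p=R@np.array(X,float)+np.array(c['tvec'],float).ravel()
    s=p[:2]/p[2];s=s*(1+c['k1']*(s@s));return s*f+[c['cx'],c['cy']]
def ray(n,uv):
    c=ctrl.camera_info(n);f=192/np.tan(np.radians(c['fovy'])/2)
    K=np.array([[f,0,c['cx']],[0,f,c['cy']],[0,0,1.]])
    s=cv2.undistortPoints(np.array([[uv]],float),K,np.array([c['k1'],0,0,0.]))[0,0]
    d=np.array([*s,1.]);R=cv2.Rodrigues(np.array(c['rvec'],float))[0]
    o=-R.T@np.array(c['tvec'],float).ravel();d=R.T@d;return o,d/np.linalg.norm(d)
def tri(a,b):
    A=np.zeros((3,3));y=np.zeros(3);L=[ray(*a),ray(*b)]
    for o,d in L:
        M=np.eye(3)-np.outer(d,d);A+=M;y+=M@o
    X=np.linalg.solve(A,y);return X,[np.linalg.norm(np.cross(X-o,d)) for o,d in L]
E
python3 - <<'E'
from h import *
for n in('scene','side'):
    i=ctrl.get_image(n);cv2.imwrite(f'pics/{n}0.png',cv2.resize(i,(800,600),interpolation=2));print(ctrl.camera_info(n))
o=ctrl.get_obs();print(o)
E
```

```text
{'fovy': 43.36992314064652, 'cx': 258.08157221165055, 'cy': 193.37872146893153, 'k1': -0.06287386586233233, 'rvec': array([ 2.20529107,  0.99231348, -0.42402985]), 'tvec': array([-398.85035203, -145.414497  , 1591.96586666])}
{'fovy': 53.21309206482979, 'cx': 254.4807130533466, 'cy': 192.86621803413854, 'k1': -0.01849832406780848, 'rvec': array([ 0.45897914, -2.53525787,  1.41887367]), 'tvec': array([519.1710597 , 225.75617053, 844.94685044])}
{'t': 0.1, 'qpos': array([-1.89994027e-02,  4.23716597e-01,  1.63059173e+00, -5.94809282e-06,
        1.08858717e+00, -1.89902194e-02]), 'qvel': array([ 9.07219540e-06, -7.87646907e-04, -2.17896117e-03,  3.13977150e-03,
       -5.07577098e-04,  1.14104797e-03]), 'joint_torque': array([ 6.49496542e-04, -5.45618248e+01, -2.74323839e+01,  6.46709581e-02,
        1.88581715e-02,  1.54216096e-06]), 'ee_pos': array([6.24533129e+02, 3.34054842e-02, 2.36017858e+02]), 'orientation': array([-2.22078728e+00, -2.22077302e+00,  1.42488051e-03]), 'ft_force': array([ 0.37991282, -0.46715698, -0.63428978]), 'moment': array([-0.02537825,  0.00988605,  0.00912333]), 'grasp_force': 0.0, 'width': 87.64413078709804}
```

View pics/scene0.png

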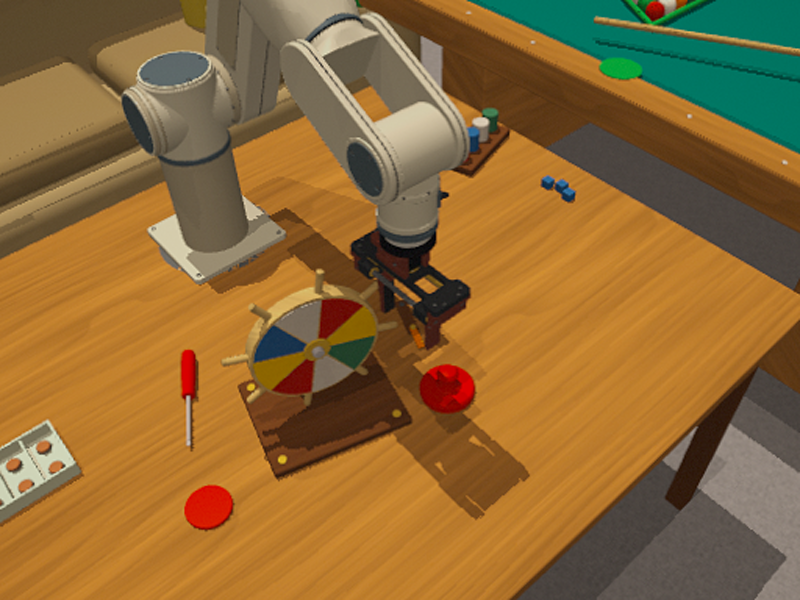

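View pics/side0.png

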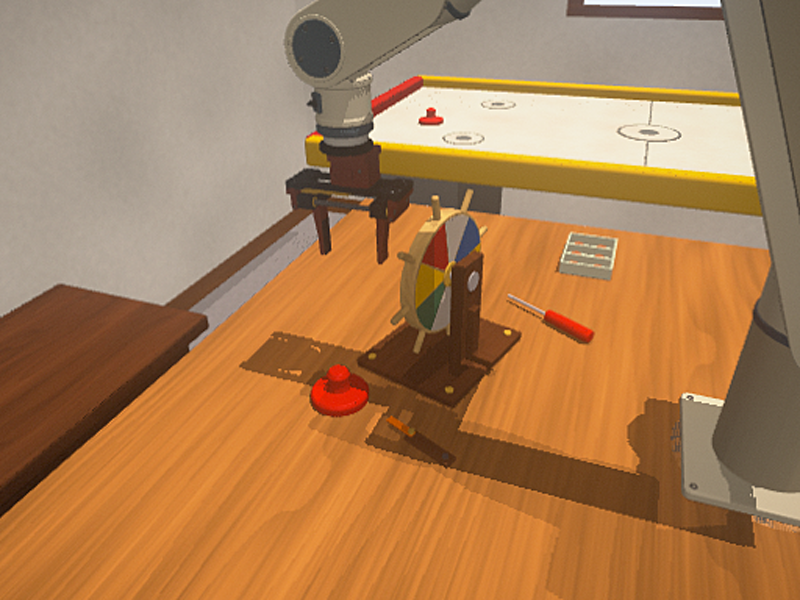

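```bash
cat > fit.py <<'E'
from h import *
from scipy.optimize import least_squares
s=1.5625
def W(p,L):
    x,y,yaw=p[:3];c,n=np.cos(yaw),np.sin(yaw);return [x+c*L[0]-n*L[1],y+n*L[0]+c*L[1],L[2]]
def peg(p,k,r=143,ph=None):
    a=(p[3] if ph is None else ph)+k*np.pi/4;return W(p,[p[4],-r*np.sin(a),165+r*np.cos(a)])
E
cat > f1.py <<'E'
from fit import *
C=[('scene',(239,384),(-100,-120,16)),('scene',(275,476),(100,-120,0)),('scene',(411,421),(100,120,16)),
('side',(357,362),(100,120,16)),('side',(461,404),(-100,120,0)),('side',(522,332),(-100,-120,16))]
T=[('scene',(319,272)),('scene',(225,361)),('scene',(247,306)),('scene',(394,325)),('scene',(374,284)),
('side',(435,198)),('side',(470,193)),('side',(402,256)),('side',(417,350))]
def res(p,full=0):
    o=[P(n,W(p,L))-np.array(u)/s for n,u,L in C]
    for n,u in T:
        d=[P(n,peg(p,k))-np.array(u)/s for k in range(8)];o.append(min(d,key=lambda v:v@v))
    return o if full else np.concatenate(o)
best=None
for yaw in np.arange(-.8,.9,.2):
  for ph in np.arange(0,.78,.13):
    r=least_squares(res,[600,-100,yaw,ph,0],loss='soft_l1',x_scale=[10,10,.1,.1,10])
    if best is None or r.cost<best.cost:best=r
print(best.cost,best.x);print(np.round(res(best.x,1),1))
for k in range(8):print(k,np.round(peg(best.x,k),0),P('scene',peg(best.x,k))*s,P('side',peg(best.x,k))*s)
# bystanders
print('striker',[ (lambda o,d:o-d*(o[2]-z)/d[2])(*ray(n,np.array(u)/s)).round() for n,u,z in(('scene',(447,388),20),('side',(340,398),10))])
print('clicker',[ (lambda o,d:o-d*(o[2]-z)/d[2])(*ray(n,np.array(u)/s)).round() for n,u,z in(('side',(392,418),5),('side',(452,462),5))])
print('sd/puck',[ (lambda o,d:o-d*(o[2]-z)/d[2])(*ray(n,np.array(u)/s)).round() for n,u,z in(('scene',(188,445),10),('scene',(188,355),14),('scene',(209,507),8))])
E
python3 f1.py
```

```text
Traceback (most recent call last):
  File "f1.py", line 14, in <module>
    r=least_squares(res,[600,-100,yaw,ph,0],loss='soft_l1',x_scale=[10,10,.1,.1,10])
  File "f1.py", line 9, in res
    d=[P(n,peg(p,k))-np.array(u)/s for k in range(8)];o.append(min(d,key=lambda v:v@v))
       ~^^^^^^^^^^^^
  File "h.py", line 4, in P
    c=ctrl.camera_info(n);f=192/np.tan(np.radians(c['fovy'])/2)
ValueError: time passes only in moves, steps and waits
```

```bash
sed -i 's/ctrl.camera_info(n)/CI(n)/; 2a import functools\nCI=functools.lru_cache(lambda n:ctrl.camera_info(n))' h.py; timeout 200 python3 f1.py
```

```text
25.14130801335001 [ 5.09471842e+02 -1.00095779e+02 -2.59506017e-01 -2.00815622e-01
  7.94701125e-01]
[[-3.3 -0.4]
 [-0.5  2.4]
 [-0.2 -2.6]
 [ 0.  -2.7]
 [-4.1  2.8]
 [ 0.4 -1.2]
 [-0.1 -1.1]
 [-3.7  0.9]
 [ 1.2 -0.2]
 [-0.4 -0.8]
 [ 3.1 -2.3]
 [-0.2 -0.7]
 [-0.  -2.8]
 [-0.9 -0.3]
 [-0.1  0.9]]
0 [518. -73. 305.] [318.86946994 270.20916637] [434.73255685 196.9064009 ]
1 [ 490. -177.  284.] [248.8024434  305.63444222] [469.95851016 188.6586658 ]
2 [ 474. -236.  194.] [219.24206952 362.47593452] [485.08768679 226.14226645]
3 [ 480. -216.   86.] [245.45938041 401.28415243] [476.62347888 282.53990925]
4 [ 503. -128.   25.] [303.85658362 403.31492986] [450.31929223 332.01456647]
5 [530. -24.  46.] [362.12846406 372.39445961] [416.91382377 351.44377842]
6 [546.  35. 136.] [393.40601833 323.741429  ] [394.00935893 323.04425184]
7 [541.  15. 244.] [378.89316304 280.44281518] [400.57099523 255.46684093]
striker [array([636.,  73.,  20.]), array([621.,  91.,  10.])]
clicker [array([527., 101.,   5.]), array([413., 157.,   5.])]
sd/puck [array([ 435., -313.,   10.]), array([ 271., -217.,   14.]), array([ 553., -346.,    8.])]
```

```bash
python3 - <<'E'
import cv2,numpy as np
a=cv2.resize(cv2.imread('pics/scene0.png'),(512,384),interpolation=cv2.INTER_AREA)
from h import *
a=ctrl.get_image('scene')[160:315,135:275]; b=ctrl.get_image('side')[115:270,215:355]
a=cv2.resize(a,None,fx=2.85,fy=2.85*1,interpolation=2)
b=cv2.resize(b,None,fx=2.85,fy=2.85,interpolation=2)
cv2.imwrite('pics/c1.png',np.hstack([a,b]));print(a.shape)
E
```

```text
(442, 399, 3)
```

View pics/c1.png

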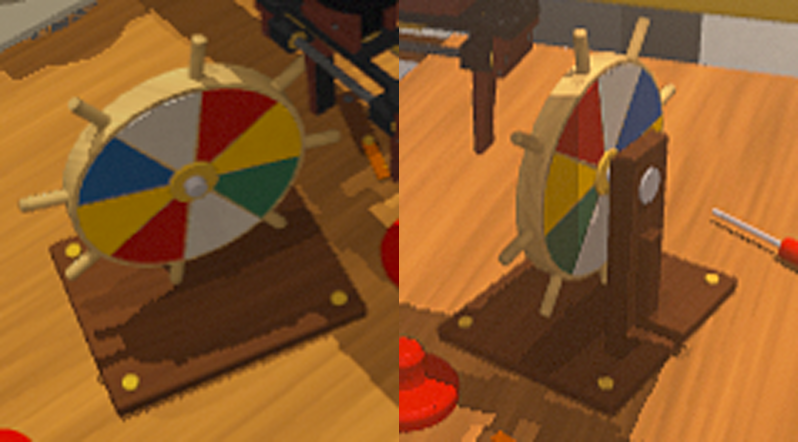

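```bash
cat > f2.py <<'E'
from fit import *
S=lambda u:np.array([135+u[0]/2.85,160+u[1]/2.85]);D=lambda u:np.array([215+(u[0]-399)/2.85,115+u[1]/2.85])
C=[('scene',S((51,245)),(-100,-120,16)),('scene',S((121,404)),(100,-120,16)),('scene',S((365,308)),(100,120,16)),
('side',D((438,327)),(100,120,16)),('side',D((614,403)),(-100,120,16)),('side',D((737,282)),(-100,-120,16))]
T=[('scene',S(u),k) for u,k in[((198,38),0),((75,104),1),((22,205),2),((70,275),3),((177,280),4),((283,225),5),((336,136),6)]]+\
[('side',D(u),k) for u,k in[((580,33),0),((642,22),1),((517,138),7),((503,259),6),((546,313),5),((672,90),2)]]
def res(p,full=0):
    o=[P(n,W(p,L))-u for n,u,L in C]+[P(n,peg(p,k))-u for n,u,k in T]
    return o if full else np.concatenate(o)
r=least_squares(res,[509,-100,-.26,-.2,0],loss='soft_l1',x_scale=[10,10,.1,.1,10])
print(r.cost,r.x);print(np.round(res(r.x,1),1).tolist())
X0,e=tri(('scene',T[0][1]),('side',T[7][1]));print('peg0 tip tri',X0,e,peg(r.x,0))
for k in(5,6,1,2):
    u=[t[1] for t in T if t[2]==k];print(k,*tri(('scene',u[0]),('side',u[1])),np.round(peg(r.x,k),1))
E
python3 f2.py
```

```text
13.442007558816345 [ 5.10693460e+02 -9.66952748e+01 -2.60499479e-01 -1.83778740e-01
  8.66428273e-01]
[[-1.9, -1.0], [-1.6, 1.4], [1.0, -1.6], [-1.1, -0.2], [-0.3, 0.8], [0.2, -2.0], [0.2, -0.6], [-1.2, -0.6], [-0.9, 0.3], [-0.4, 0.2], [-0.4, -0.8], [-0.5, -1.6], [0.4, -1.6], [-0.7, -0.6], [0.1, -1.3], [-0.8, -0.4], [-0.5, 0.7], [-1.1, 0.7], [-1.0, -0.7]]
peg0 tip tri [517.18322785 -72.14931514 303.67934359] [np.float64(0.5733179228848146), np.float64(0.5733179228848122)] [np.float64(518.2614720831737), np.float64(-71.66743880500934), np.float64(305.59190346048103)]
5 [533.38243385 -21.53402665  45.67917287] [np.float64(3.1301983039531334), np.float64(3.130198303953086)] [532.4 -18.7  47.1]
6 [549.16081363  34.91853248 137.71653573] [np.float64(1.159289998615066), np.float64(1.1592899986152096)] [547.7  38.9 138.9]
1 [ 490.61899141 -172.9418944   279.79462522] [np.float64(0.5001497160610209), np.float64(0.5001497160611394)] [ 490.7 -175.1  282.9]
2 [ 472.94690532 -230.65174063  189.46963761] [np.float64(1.2681764905807718), np.float64(1.2681764905808643)] [ 475.3 -232.8  191.1]
```

Call:
servo_tool --plan '[[0,[0,0,40],0],[0,[0,0,80],0],[0,[0,0,100],-5],[0,[-40,4,100],-10],[0,[-85.5,8,100],-15],[0,[-85.5,8,100],-15],[0,[-85.5,8,100],-15]]'

```text
t: 0.78
ee_pos: [537.4, 8.2, 336.8]
orientation: [-2.491, -1.913, 0.001]
ft_force: [-0.0, -0.0, -0.1]
width: 88.1
grasp_force: 0.0
```

```bash
python3 - <<'E'
from fit import *
o=ctrl.get_obs();i=ctrl.get_image('wrist');c=ctrl.camera_info('wrist')
print(o['t'],o['ee_pos'],o['orientation'],o['ft_force'],o['moment'])
T=np.array(c['T_tool_cam']);f=192/np.tan(np.radians(c['fovy'])/2)
R=cv2.Rodrigues(o['orientation'])[0]
p=[5.10693460e+02,-9.66952748e+01,-2.60499479e-01,-1.83778740e-01,8.66428273e-01]
for k in(7,0,6):
  for r in(105,143):
    X=np.array(peg(p,k,r));q=R.T@(X-o['ee_pos']);q=T[:3,:3].T@(q-T[:3,3]);s2=q[:2]/q[2];s2*=1+c['k1']*(s2@s2);u=s2*f+[c['cx'],c['cy']];print(k,r,u.round(1))
    i=i.copy();cv2.circle(i,tuple(int(v) for v in u.round()),2,(255,0,255),-1)
cv2.imwrite('pics/w1.png',i)
E
```

```text
0.7833 [537.41855441   8.18257488 336.82318254] [-2.49128574e+00 -1.91335370e+00  7.81194738e-04] [-0.03997669 -0.04656563 -0.08035506] [-0.01841875  0.03197294 -0.00471707]
7 105 [262.7 216.1]
7 143 [262.9 186.4]
0 105 [263.  318.6]
0 143 [263.3 345.7]
6 105 [262.2 174.2]
6 143 [262.2 137.1]
```

View pics/w1.png

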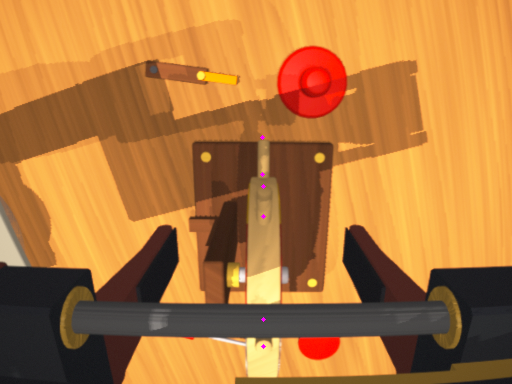

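Call:
servo_tool --plan '[[0,[0,0,-30],0],[0,[0,0,-60],0],[0,[0,0,-85],0],[0,[0,0,-102],0],[0,[0,0,-102],0],[0,[0,0,-102],0]]'

```text
t: 1.33
ee_pos: [540.4, 7.9, 234.0]
orientation: [-2.491, -1.912, 0.002]
ft_force: [0.9, 0.6, 0.5]
width: 87.4
grasp_force: 0.0
```

Call:
servo_tool --plan '[[1,[0,0,0],0],[1,[0,0,0],0],[1,[0,0,0],0],[1,[0,0,0],0],[1,[0,0,0],0],[1,[0,0,0],0],[1,[0,0,0],0]]'

```text
t: 1.92
ee_pos: [539.5, 8.0, 235.0]
orientation: [2.492, 1.912, 0.001]
ft_force: [-0.5, -0.1, -0.8]
width: 44.8
grasp_force: 0.0
```

```bash
python3 - <<'E'
from fit import *
o=ctrl.get_obs();print({k:np.round(v,3) for k,v in o.items()})
cv2.imwrite('pics/s1.png',ctrl.get_image('scene')[120:315,110:330].repeat(3,0).repeat(3,1))
E
```

```text
{'t': np.float64(1.917), 'qpos': array([-0.007,  0.3  ,  1.821, -0.   ,  1.02 ,  0.255]), 'qvel': array([-0.001,  0.003,  0.001, -0.001, -0.001, -0.   ]), 'joint_torque': array([-2.0000e-03, -4.5542e+01, -2.6024e+01,  6.3000e-02, -6.0000e-03,
       -0.0000e+00]), 'ee_pos': array([539.549,   8.018, 234.991]), 'orientation': array([2.492e+00, 1.912e+00, 1.000e-03]), 'ft_force': array([-0.487, -0.072, -0.781]), 'moment': array([-0.027,  0.063,  0.033]), 'grasp_force': np.float64(0.0), 'width': np.float64(44.81)}
```

View pics/s1.png

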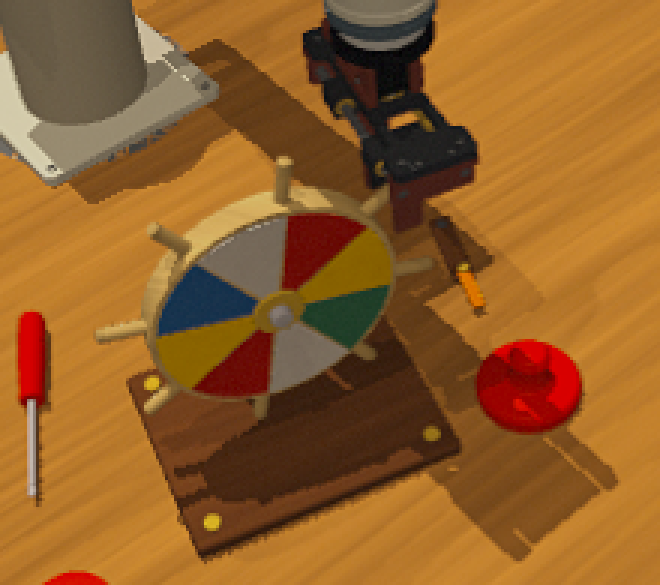

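Call:
servo_tool --plan '[[1,[0,0,0],0],[1,[0,0,0],0],[1,[0,0,0],0],[1,[0,0,0],0],[1,[0,0,0],0],[1,[0,0,0],0],[1,[0,0,0],0],[1,[0,0,0],0],[1,[0,0,0],0]]'

```text
t: 2.72
ee_pos: [539.5, 8.0, 234.6]
orientation: [-2.492, -1.912, 0.0]
ft_force: [-0.1, 0.1, -1.4]
width: 11.1
grasp_force: 30.0
```

```bash
python3 - <<'E'
from fit import *
o=ctrl.get_obs();print({k:np.round(v,3) for k,v in o.items()})
# sweep plan: TCP about axle, a from 55.5 down to -74.5 in 1.5deg rows
c,s_=np.cos(-.2605),np.sin(-.2605)
f=lambda a:np.array([132*np.sin(np.radians(a))*-s_,132*np.sin(np.radians(a))*c,132*np.cos(np.radians(a))])
for b in np.arange(55.5,-75,-10):print(b,[(f(b-2*j)-f(b)).round(1).tolist() for j in range(1,6)])
E
```

```text
{'t': np.float64(2.717), 'qpos': array([-0.007,  0.301,  1.821,  0.   ,  1.02 ,  0.255]), 'qvel': array([ 0.001, -0.001, -0.   ,  0.001, -0.   , -0.001]), 'joint_torque': array([ 6.3000e-02, -4.5711e+01, -2.6000e+01,  4.1000e-02,  1.8000e-02,
       -4.0000e-02]), 'ee_pos': array([539.476,   8.028, 234.636]), 'orientation': array([-2.492, -1.912,  0.   ]), 'ft_force': array([-0.11 ,  0.098, -1.382]), 'moment': array([-0.011,  0.043, -0.042]), 'grasp_force': np.float64(30.0), 'width': np.float64(11.092)}
55.5 [[-0.7, -2.6, 3.8], [-1.4, -5.3, 7.4], [-2.2, -8.1, 11.0], [-3.0, -11.1, 14.4], [-3.8, -14.1, 17.8]]
45.5 [[-0.8, -3.2, 3.2], [-1.7, -6.5, 6.3], [-2.6, -9.8, 9.3], [-3.6, -13.3, 12.2], [-4.5, -16.9, 14.9]]
35.5 [[-1.0, -3.7, 2.6], [-2.0, -7.4, 5.1], [-3.0, -11.3, 7.4], [-4.0, -15.2, 9.6], [-5.1, -19.2, 11.7]]
25.5 [[-1.1, -4.1, 1.9], [-2.2, -8.2, 3.7], [-3.3, -12.3, 5.3], [-4.4, -16.6, 6.7], [-5.6, -20.8, 8.1]]
15.5 [[-1.1, -4.3, 1.2], [-2.3, -8.7, 2.2], [-3.5, -13.0, 3.0], [-4.6, -17.4, 3.7], [-5.8, -21.9, 4.2]]
5.5 [[-1.2, -4.4, 0.4], [-2.4, -8.9, 0.6], [-3.6, -13.3, 0.6], [-4.
[... 220 characters left out ...]
-16.9, -5.8], [-5.6, -21.0, -7.7]]
-24.5 [[-1.1, -4.0, -2.0], [-2.1, -8.0, -4.1], [-3.2, -11.8, -6.4], [-4.2, -15.6, -8.8], [-5.2, -19.4, -11.3]]
-34.5 [[-1.0, -3.6, -2.7], [-1.9, -7.2, -5.5], [-2.8, -10.6, -8.4], [-3.7, -13.9, -11.5], [-4.6, -17.2, -14.6]]
-44.5 [[-0.8, -3.1, -3.3], [-1.6, -6.1, -6.7], [-2.4, -9.0, -10.2], [-3.1, -11.8, -13.8], [-3.8, -14.4, -17.5]]
-54.5 [[-0.7, -2.5, -3.8], [-1.3, -4.9, -7.7], [-1.9, -7.2, -11.7], [-2.5, -9.3, -15.7], [-3.0, -11.3, -19.8]]
-64.5 [[-0.5, -1.8, -4.2], [-0.9, -3.5, -8.4], [-1.4, -5.1, -12.8], [-1.7, -6.5, -17.1], [-2.1, -7.8, -21.6]]
-74.5 [[-0.3, -1.1, -4.5], [-0.6, -2.1, -9.0], [-0.8, -2.9, -13.5], [-0.9, -3.5, -18.0], [-1.1, -4.1, -22.6]]
```

```bash
cat > log.py <<'E'
from workcell import ctrl
import json
o=ctrl.get_obs();open('log.txt','a').write(json.dumps([float(o['t']),*map(float,o['ee_pos']),*map(float,o['ft_force']),*map(float,o['moment'])])+'\n')
print([round(float(v),2) for v in (*o['ee_pos'],*o['ft_force'],*o['moment'])],round(float(o['width']),1))
E
python3 log.py
```

```text
[539.48, 8.03, 234.64, -0.11, 0.1, -1.38, -0.01, 0.04, -0.04] 11.1
```

Call:
servo_tool --plan '[[1,[-0.7,-2.6,3.8],0],[1,[-1.4,-5.3,7.4],0],[1,[-2.2,-8.1,11.0],0],[1,[-3.0,-11.1,14.4],0],[1,[-3.8,-14.1,17.8],0]]'

```text
t: 3.13
ee_pos: [535.4, -6.6, 252.7]
orientation: [2.493, 1.912, -0.001]
ft_force: [1.9, -2.7, -5.5]
width: 11.3
grasp_force: 30.0
```

```bash
python3 log.py
```

```text
[535.44, -6.61, 252.67, 1.88, -2.66, -5.52, -0.03, -0.36, -0.03] 11.3
```

Call:
servo_tool --plan '[[1,[-0.8,-3.2,3.2],0],[1,[-1.7,-6.5,6.3],0],[1,[-2.6,-9.8,9.3],0],[1,[-3.6,-13.3,12.2],0],[1,[-4.5,-16.9,14.9],0]]'

```text
t: 3.55
ee_pos: [530.8, -23.3, 267.5]
orientation: [-2.492, -1.912, 0.0]
ft_force: [1.1, -0.2, -6.2]
width: 11.5
grasp_force: 30.0
```

```bash
python3 log.py
```

```text
[530.85, -23.26, 267.49, 1.11, -0.18, -6.24, 0.22, -0.21, -0.08] 11.5
```

Call:
servo_tool --plan '[[1,[-1.0,-3.7,2.6],0],[1,[-2.0,-7.4,5.1],0],[1,[-3.0,-11.3,7.4],0],[1,[-4.0,-15.2,9.6],0],[1,[-5.1,-19.2,11.7],0]]'

```text
t: 3.97
ee_pos: [525.7, -42.3, 279.2]
orientation: [-2.492, -1.912, 0.0]
ft_force: [0.5, 0.5, -6.5]
width: 11.2
grasp_force: 30.0
```

```bash
python3 log.py
```

```text
[525.67, -42.33, 279.16, 0.53, 0.45, -6.48, 0.54, -0.0, -0.04] 11.2
```

Call:
servo_tool --plan '[[1,[-1.1,-4.1,1.9],0],[1,[-2.2,-8.2,3.7],0],[1,[-3.3,-12.3,5.3],0],[1,[-4.4,-16.6,6.7],0],[1,[-5.6,-20.8,8.1],0]]'

```text
t: 4.38
ee_pos: [520.0, -63.1, 287.3]
orientation: [-2.492, -1.912, 0.001]
ft_force: [-2.1, 3.4, -3.3]
width: 11.0
grasp_force: 30.0
```

```bash
python3 log.py
```

```text
[519.97, -63.08, 287.32, -2.11, 3.38, -3.33, 0.82, 0.38, -0.03] 11.0
```

Call:
servo_tool --plan '[[1,[-1.1,-4.3,1.2],0],[1,[-2.3,-8.7,2.2],0],[1,[-3.5,-13.0,3.0],0],[1,[-4.6,-17.4,3.7],0],[1,[-5.8,-21.9,4.2],0]]'

```text
t: 4.8
ee_pos: [514.1, -84.8, 291.9]
orientation: [-2.491, -1.912, 0.0]
ft_force: [-5.3, 5.6, 1.0]
width: 11.3
grasp_force: 30.0
```

```bash
python3 log.py
```

```text
[514.11, -84.83, 291.92, -5.34, 5.59, 0.99, 1.23, 0.75, 0.06] 11.3
```

Call:
servo_tool --plan '[[1,[-1.2,-4.4,0.4],0],[1,[-2.4,-8.9,0.6],0],[1,[-3.6,-13.3,0.6],0],[1,[-4.7,-17.8,0.5],0],[1,[-5.9,-22.2,0.2],0]]'

```text
t: 5.22
ee_pos: [508.1, -107.0, 292.7]
orientation: [-2.491, -1.912, 0.0]
ft_force: [-7.5, 5.3, 6.3]
width: 11.1
grasp_force: 30.0
```

```bash
python3 log.py
```

```text
[508.09, -106.98, 292.74, -7.49, 5.35, 6.33, 1.22, 1.22, 0.05] 11.1
```

Call:
servo_tool --plan '[[1,[-1.4,-4.4,-0.4],0],[1,[-2.8,-8.7,-1.0],0],[1,[-4.1,-13.0,-1.8],0],[1,[-5.5,-17.4,-2.7],0],[1,[-6.8,-21.6,-3.8],0]]'

```text
t: 5.63
ee_pos: [502.8, -129.8, 288.6]
orientation: [2.49, 1.911, 0.002]
ft_force: [-0.3, 0.1, -0.0]
width: 0.4
grasp_force: 0.0
```

```bash
python3 log.py
```

```text
[502.78, -129.76, 288.6, -0.35, 0.13, -0.01, -0.0, 0.03, -0.04] 0.4
```

Call:
servo_tool --plan '[[1,[-1.2,-4.3,-1.2],0],[1,[-2.5,-8.5,-2.6],0],[1,[-3.7,-12.6,-4.2],0],[1,[-4.9,-16.8,-5.8],0],[1,[-6.1,-20.9,-7.7],0]]'

```text
t: 6.05
ee_pos: [495.8, -150.1, 279.9]
orientation: [2.492, 1.912, -0.0]
ft_force: [0.3, 0.4, 0.0]
width: 0.3
grasp_force: 0.0
```

```bash
python3 log.py
```

```text
[495.83, -150.07, 279.89, 0.32, 0.4, 0.0, -0.01, 0.04, -0.02] 0.3
```

```bash
python3 - <<'E'
from h import *
a=ctrl.get_image('scene')[160:315,135:275]; b=ctrl.get_image('side')[115:270,215:355]
g=lambda x:cv2.resize(x,None,fx=2.85,fy=2.85,interpolation=2)
cv2.imwrite('pics/c2.png',np.hstack([g(a),g(b)]))
import json
L=np.array([json.loads(l) for l in open('log.txt')])
yw=-.2605;R=np.array([[np.cos(yw),-np.sin(yw),0],[np.sin(yw),np.cos(yw),0],[0,0,1]])
r=(L[:,1:4]-[511.5,-96.9,165])@R/1000;F=L[:,4:7]@R;M=L[:,7:]@R
A=np.c_[F[:,0],-F[:,2],np.ones(len(F))];print('My fit z,x',np.linalg.lstsq(A,M[:,1],rcond=None)[0])
z=.175
t=M[:,0]+r[:,1]*F[:,2]-(r[:,2]+z)*F[:,1]
tor=M[:,0]-z*F[:,1]
for i in range(len(L)):print(np.degrees(np.arctan2(r[i,1],r[i,2]+.005)).round(1),F[i].round(1),M[i].round(2),'tau',t[i].round(3),'torsion',tor[i].round(3))
E
```

```text
My fit z,x [-0.17127415  0.01154118  0.02294964]
55.5 [-0.1  0.1 -1.4] [-0.02  0.04 -0.04] tau -0.188 torsion -0.033
45.2 [ 2.5 -2.1 -5.5] [ 0.06 -0.35 -0.03] tau 0.091 torsion 0.424
35.3 [ 1.1  0.1 -6.2] [ 0.27 -0.15 -0.08] tau -0.238 torsion 0.249
25.3 [ 0.4  0.6 -6.5] [ 0.53  0.14 -0.04] tau -0.004 torsion 0.427
15.3 [-2.9  2.7 -3.3] [ 0.7   0.58 -0.03] tau -0.23 torsion 0.219
5.3 [-6.6  4.   1. ] [1.   1.04 0.06] tau -0.207 torsion 0.293
-4.6 [-8.6  3.2  6.3] [0.87 1.49 0.05] tau -0.182 torsion 0.299
-14.8 [-0.4  0.  -0. ] [-0.01  0.03 -0.04] tau -0.023 torsion -0.019
-24.8 [0.2 0.5 0. ] [-0.02  0.04 -0.02] tau -0.155 torsion -0.102
```

View pics/c2.png

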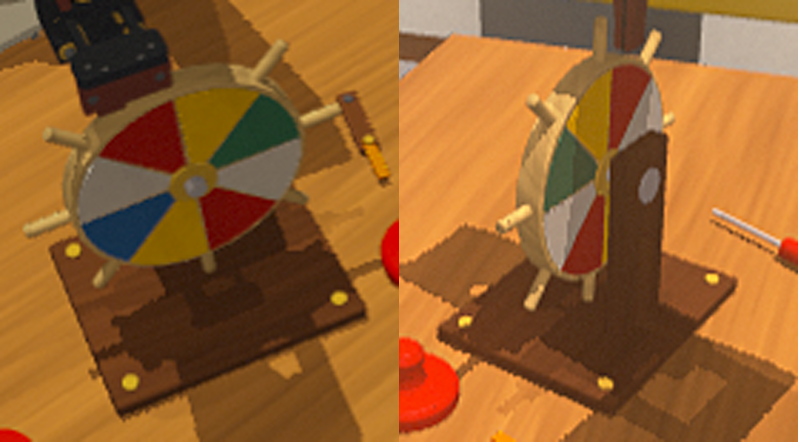

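```bash
cat > ang.py <<'E'
from fit import *
p0=[5.10693460e+02,-9.66952748e+01,-2.60499479e-01,0,8.66428273e-01]
def fitphi(Sc,Sd):
    S=lambda u:np.array([135+u[0]/2.85,160+u[1]/2.85]);D=lambda u:np.array([215+(u[0]-399)/2.85,115+u[1]/2.85])
    T=[('scene',S(u)) for u in Sc]+[('side',D(u)) for u in Sd]
    best=None
    for ph in np.radians(np.arange(0,45,.5)):
        d=[min(np.linalg.norm(P(n,peg(p0,k,ph=ph))-u) for k in range(8)) for n,u in T];c=np.sum(np.minimum(d,6))
        if best is None or c<best[0]:best=(c,np.degrees(ph),np.round(d,1))
    return best
E
python3 - <<'E'
from ang import *
print(fitphi([(283,46),(48,134),(28,230),(98,283),(208,268),(335,108)],[(601,18),(655,34),(529,100),(500,222),(530,305),(588,298),(672,118)]))
E
```

```text
(np.float64(15.286876224264835), np.float64(2.5), array([2.1, 1.1, 1.4, 0.5, 0.6, 1.5, 0.8, 0.7, 0.2, 2.7, 1.8, 0.5, 1.3]))
```

```bash
cat > gen.py <<'E'
import numpy as np
C=np.array([511.5,-96.9,165]);u=np.array([.2576,.9663,0])
def tcp(b,sg=-1,R=130,off=6): # b deg from top, sg=-1: pushing towards -y'
    b=np.radians(b);cy=R*np.sin(b)-off*np.cos(b);cz=R*np.cos(b)+off*np.sin(b)
    return C+sg*(cy-10)*u+np.array([0,0,cz+14])
def rows(cur,pts,n=3):
    cur=np.array(cur,float)
    for i in range(0,len(pts),n):
        g=pts[i:i+n];print([(q-cur).round(1).tolist() for q in g]);cur=cur+(g[-1]-cur).round(1)
    print('end',cur)
E
python3 - <<'E'
from gen import *
cur=[495.88,-149.57,280.08]
rows(cur,[tcp(47.5,off=16)]*2,2)
rows(tcp(47.5,off=16),[tcp(b) for b in np.arange(47.5,71.6,2)])
E
```

```text
[[-3.7, -19.8, -1.5], [-3.7, -19.8, -1.5]]
end [ 492.18 -169.37  278.58]
[[-1.7, -6.5, -7.4], [-2.6, -9.6, -10.6], [-3.3, -12.5, -14.0]]
[[-0.8, -2.9, -3.5], [-1.5, -5.6, -7.0], [-2.2, -8.2, -10.7]]
[[-0.7, -2.4, -3.8], [-1.3, -4.8, -7.6], [-1.9, -7.0, -11.5]]
[[-0.5, -2.0, -4.1], [-1.0, -4.0, -8.1], [-1.5, -5.8, -12.3]]
[[-0.5, -1.6, -4.2]]
end [ 482.77056914 -204.50787669  225.92316438]
```

Call:
servo_tool --plan '[[1,[-3.7,-19.8,-1.5],0],[1,[-3.7,-19.8,-1.5],0],[1,[-3.7,-19.8,-1.5],0]]'

```text
t: 6.4
ee_pos: [492.1, -169.6, 278.5]
orientation: [-2.493, -1.911, -0.0]
ft_force: [1.2, -0.7, 0.4]
width: 0.3
grasp_force: 0.0
```

Call:
servo_tool --plan '[[1,[-1.7,-6.5,-7.4],0],[1,[-2.6,-9.6,-10.6],0],[1,[-3.3,-12.5,-14.0],0]]'

```text
t: 6.65
ee_pos: [488.8, -181.8, 264.1]
orientation: [-2.492, -1.913, -0.0]
ft_force: [0.2, 0.8, 0.2]
width: 0.7
grasp_force: 0.6
```

```bash
python3 log.py
```

```text
[488.8, -181.82, 264.07, 0.22, 0.81, 0.19, 0.08, 0.03, 0.05] 0.7
```

Call:
servo_tool --plan '[[1,[-0.8,-2.9,-3.5],0],[1,[-1.5,-5.6,-7.0],0],[1,[-2.2,-8.2,-10.7],0]]'

```text
t: 6.9
ee_pos: [486.6, -190.1, 253.4]
orientation: [-2.492, -1.912, -0.0]
ft_force: [0.6, 0.7, 0.5]
width: 0.3
grasp_force: 0.6
```

```bash
python3 log.py
```

```text
[486.59, -190.13, 253.45, 0.58, 0.71, 0.51, 0.2, 0.05, -0.05] 0.3
```

Call:
servo_tool --plan '[[1,[-0.7,-2.4,-3.8],0],[1,[-1.3,-4.8,-7.6],0],[1,[-1.9,-7.0,-11.5],0]]'

```text
t: 7.15
ee_pos: [484.7, -197.2, 241.9]
orientation: [-2.492, -1.912, -0.0]
ft_force: [0.3, 1.5, 0.9]
width: 0.3
grasp_force: 0.6
```

```bash
python3 log.py
```

```text
[484.66, -197.24, 241.94, 0.32, 1.45, 0.88, 0.22, 0.02, 0.02] 0.3
```

Call:
servo_tool --plan '[[1,[-0.5,-2.0,-4.1],0],[1,[-1.0,-4.0,-8.1],0],[1,[-1.5,-5.8,-12.3],0]]'

```text
t: 7.4
ee_pos: [483.2, -203.1, 229.7]
orientation: [-2.492, -1.912, 0.0]
ft_force: [-0.3, 1.6, 0.0]
width: 0.2
grasp_force: 0.6
```

```bash
python3 log.py
```

```text
[483.17, -203.07, 229.67, -0.28, 1.62, 0.02, 0.16, 0.02, -0.01] 0.2
```

```bash
python3 - <<'E'
from gen import *
cur=[492.18-3.3-2.2-1.9-1.5,-169.37-12.5-8.2-7-5.8,278.58-14-10.7-11.5-12.3];print(cur)
p=tcp(20,off=18);print((p-cur).round(1), p)
rows(p,[tcp(b) for b in [20]+list(np.arange(22,70.1,2))],3)
E
```

```text
[483.28000000000003, -202.87, 230.07999999999998]
[23.7 89.  77.2] [ 506.97959618 -113.85677875  307.31640328]
[[-2.9, -10.9, -4.1], [-4.0, -15.1, -5.5], [-5.1, -19.2, -7.1]]
[[-1.1, -4.0, -1.7], [-2.2, -8.0, -3.6], [-3.2, -12.0, -5.6]]
[[-1.0, -3.8, -2.2], [-2.0, -7.6, -4.5], [-3.0, -11.3, -6.9]]
[[-1.0, -3.7, -2.6], [-1.9, -7.2, -5.3], [-2.9, -10.6, -8.1]]
[[-0.9, -3.4, -2.9], [-1.7, -6.6, -6.0], [-2.6, -9.8, -9.2]]
[[-0.8, -3.0, -3.3], [-1.5, -5.9, -6.7], [-2.3, -8.7, -10.2]]
[[-0.7, -2.7, -3.5], [-1.4, -5.2, -7.2], [-2.0, -7.7, -11.0]]
[[-0.6, -2.3, -3.9], [-1.2, -4.4, -7.8], [-1.8, -6.5, -11.9]]
[[-0.5, -1.9, -4.1], [-0.9, -3.6, -8.2]]
end [ 483.17959618 -203.25677875  229.11640328]
```

Call:
servo_tool --plan '[[1,[0,0,40],0],[1,[0,0,80],0],[1,[4,15,110],0],[1,[14,52,110],0],[1,[23.7,89,110],0],[1,[23.7,89,100],0],[1,[23.7,89,77.2],0],[1,[23.7,89,77.2],0],[1,[23.7,89,77.2],0]]'

```text
t: 8.15
ee_pos: [506.1, -114.0, 306.1]
orientation: [-2.491, -1.911, 0.004]
ft_force: [0.9, 0.3, 0.5]
width: 0.5
grasp_force: 0.0
```

```bash
python3 log.py
```

```text
[506.08, -113.98, 306.12, 0.93, 0.34, 0.51, 0.01, -0.02, -0.02] 0.5
```

Call:
servo_tool --plan '[[1,[-2.9,-10.9,-4.1],0],[1,[-4.0,-15.1,-5.5],0],[1,[-5.1,-19.2,-7.1],0]]'

```text
t: 8.4
ee_pos: [501.9, -134.5, 300.6]
orientation: [2.493, 1.91, 0.001]
ft_force: [0.2, 0.2, 0.3]
width: 0.8
grasp_force: 0.0
```

```bash
python3 log.py
```

```text
[501.86, -134.53, 300.6, 0.22, 0.25, 0.34, 0.02, 0.04, 0.03] 0.8
```

Call:
servo_tool --plan '[[1,[-1.1,-4.0,-1.7],0],[1,[-2.2,-8.0,-3.6],0],[1,[-3.2,-12.0,-5.6],0]]'

```text
t: 8.65
ee_pos: [498.7, -145.8, 294.8]
orientation: [2.492, 1.911, 0.001]
ft_force: [-0.4, 0.7, 1.2]
width: 0.6
grasp_force: 0.6
```

```bash
python3 log.py
```

```text
[498.74, -145.77, 294.83, -0.42, 0.68, 1.25, 0.13, 0.05, 0.03] 0.6
```

Call:
servo_tool --plan '[[1,[-1.0,-3.8,-2.2],0],[1,[-2.0,-7.6,-4.5],0],[1,[-3.0,-11.3,-6.9],0]]'

```text
t: 8.9
ee_pos: [495.6, -156.8, 287.5]
orientation: [2.492, 1.912, 0.0]
ft_force: [1.2, 0.4, 1.6]
width: 0.9
grasp_force: 0.7
```

```bash
python3 log.py
```

```text
[495.59, -156.75, 287.52, 1.17, 0.42, 1.57, 0.12, 0.01, 0.03] 0.9
```

Call:
servo_tool --plan '[[1,[-1.0,-3.7,-2.6],0],[1,[-1.9,-7.2,-5.3],0],[1,[-2.9,-10.6,-8.1],0]]'

```text
t: 9.15
ee_pos: [492.7, -167.3, 279.3]
orientation: [2.492, 1.913, -0.0]
ft_force: [0.3, 0.3, 2.0]
width: 0.4
grasp_force: 0.7
```

```bash
python3 log.py
```

```text
[492.69, -167.33, 279.31, 0.28, 0.26, 2.01, 0.06, 0.02, 0.01] 0.4
```

Call:
servo_tool --plan '[[1,[-0.9,-3.4,-2.9],0],[1,[-1.7,-6.6,-6.0],0],[1,[-2.6,-9.8,-9.2],0]]'

```text
t: 9.4
ee_pos: [490.1, -177.0, 270.0]
orientation: [-2.492, -1.912, -0.0]
ft_force: [-0.1, 1.3, 1.7]
width: 0.4
grasp_force: 0.8
```

```bash
python3 log.py
```

```text
[490.06, -177.01, 270.02, -0.15, 1.33, 1.65, 0.16, 0.05, 0.01] 0.4
```

Call:
servo_tool --plan '[[1,[-0.8,-3.0,-3.3],0],[1,[-1.5,-5.9,-6.7],0],[1,[-2.3,-8.7,-10.2],0]]'

```text
t: 9.65
ee_pos: [487.7, -185.8, 259.8]
orientation: [-2.492, -1.912, 0.0]
ft_force: [0.3, 1.0, 1.2]
width: 0.4
grasp_force: 0.9
```

```bash
python3 log.py
```

```text
[487.7, -185.75, 259.79, 0.34, 1.01, 1.2, 0.11, 0.1, -0.03] 0.4
```

Call:
servo_tool --plan '[[1,[-0.7,-2.7,-3.5],0],[1,[-1.4,-5.2,-7.2],0],[1,[-2.0,-7.7,-11.0],0]]'

```text
t: 9.9
ee_pos: [485.7, -193.4, 248.8]
orientation: [-2.492, -1.912, 0.0]
ft_force: [-0.4, 0.8, 0.5]
width: 0.2
grasp_force: 1.0
```

```bash
python3 log.py
```

```text
[485.73, -193.39, 248.78, -0.38, 0.79, 0.47, 0.09, 0.16, -0.04] 0.2
```

Call:
servo_tool --plan '[[1,[-0.6,-2.3,-3.9],0],[1,[-1.2,-4.4,-7.8],0],[1,[-1.8,-6.5,-11.9],0]]'

```text
t: 10.15
ee_pos: [484.0, -199.9, 236.9]
orientation: [-2.492, -1.913, -0.0]
ft_force: [-0.8, 1.4, 1.3]
width: 0.6
grasp_force: 1.0
```

```bash
python3 log.py
```

```text
[484.04, -199.85, 236.89, -0.81, 1.36, 1.26, 0.26, 0.13, 0.01] 0.6
```

```bash
python3 - <<'E'
from gen import *
cur=np.array([483.18,-203.26,229.12])+[.9,3.6,8.2];print(cur)
p=tcp(17,off=18);print((p-cur).round(1), p)
rows(p,[tcp(b) for b in np.arange(15.5+3,70.1,1.5)],4)
E
```

```text
[ 484.08 -199.66  237.32]
[24.6 92.3 71.3] [ 508.71925024 -107.33105003  308.58230896]
[[-3.8, -14.3, -4.4], [-4.6, -17.4, -5.4], [-5.5, -20.6, -6.4], [-6.3, -23.7, -7.6]]
[[-0.8, -3.0, -1.2], [-1.6, -6.1, -2.5], [-2.4, -9.1, -3.9], [-3.2, -12.0, -5.4]]
[[-0.8, -3.0, -1.5], [-1.6, -5.9, -3.2], [-2.3, -8.7, -4.9], [-3.1, -11.5, -6.7]]
[[-0.7, -2.8, -1.8], [-1.4, -5.5, -3.7], [-2.2, -8.1, -5.8], [-2.8, -10.7, -7.8]]
[[-0.7, -2.6, -2.2], [-1.4, -5.1, -4.4], [-2.0, -7.5, -6.7], [-2.7, -9.9, -9.0]]
[[-0.6, -2.3, -2.4], [-1.2, -4.6, -4.9], [-1.8, -6.8, -7.5], [-2.4, -8.9, -10.1]]
[[-0.5, -2.1, -2.6], [-1.0, -4.1, -5.3], [-1.6, -6.0, -8.1], [-2.1, -7.9, -10.9]]
[[-0.4, -1.8, -2.8], [-0.9, -3.5, -5.8], [-1.3, -5.1, -8.7], [-1.7, -6.7, -11.7]]
[[-0.4, -1.5, -3.0], [-0.8, -2.9, -6.1], [-1.2, -4.2, -9.2]]
end [ 483.21925024 -202.83105003  230.18230896]
```

Call:
servo_tool --plan '[[1,[0,0,40],0],[1,[0,0,75],0],[1,[4,15,105],0],[1,[14,52,105],0],[1,[24.6,92.3,105],0],[1,[24.6,92.3,95],0],[1,[24.6,92.3,71.3],0],[1,[24.6,92.3,71.3],0],[1,[24.6,92.3,71.3],0]]'

```text
t: 10.9
ee_pos: [507.8, -107.4, 307.3]
orientation: [-2.49, -1.911, 0.003]
ft_force: [-0.7, 0.9, 1.0]
width: 0.7
grasp_force: 0.0
```

```bash
python3 log.py
```

```text
[507.84, -107.39, 307.35, -0.67, 0.85, 0.97, 0.01, 0.02, -0.04] 0.7
```

Call:
servo_tool --plan '[[1,[-3.8,-14.3,-4.4],0],[1,[-4.6,-17.4,-5.4],0],[1,[-5.5,-20.6,-6.4],0],[1,[-6.3,-23.7,-7.6],0]]'

```text
t: 11.23
ee_pos: [502.7, -131.6, 301.6]
orientation: [2.493, 1.911, 0.002]
ft_force: [-0.3, 0.9, 1.7]
width: 0.4
grasp_force: 0.9
```

```bash
python3 log.py
```

```text
[502.69, -131.58, 301.65, -0.32, 0.85, 1.72, 0.23, -0.0, -0.03] 0.4
```

Call:
servo_tool --plan '[[1,[-0.8,-3.0,-1.2],0],[1,[-1.6,-6.1,-2.5],0],[1,[-2.4,-9.1,-3.9],0],[1,[-3.2,-12.0,-5.4],0]]'

```text
t: 11.57
ee_pos: [499.3, -143.3, 295.7]
orientation: [2.492, 1.912, 0.0]
ft_force: [0.2, 0.9, 2.1]
width: 0.4
grasp_force: 1.0
```

```bash
python3 log.py
```

```text
[499.26, -143.33, 295.73, 0.19, 0.91, 2.05, 0.19, 0.02, -0.02] 0.4
```

Call:
servo_tool --plan '[[1,[-0.8,-3.0,-1.5],0],[1,[-1.6,-5.9,-3.2],0],[1,[-2.3,-8.7,-4.9],0],[1,[-3.1,-11.5,-6.7],0]]'

```text
t: 11.9
ee_pos: [496.0, -154.9, 288.7]
orientation: [2.492, 1.912, -0.0]
ft_force: [0.1, 0.5, 2.5]
width: 0.3
grasp_force: 1.1
```

```bash
python3 log.py
```

```text
[496.03, -154.87, 288.74, 0.11, 0.5, 2.49, 0.16, 0.06, -0.04] 0.3
```

Call:
servo_tool --plan '[[1,[-0.7,-2.8,-1.8],0],[1,[-1.4,-5.5,-3.7],0],[1,[-2.2,-8.1,-5.8],0],[1,[-2.8,-10.7,-7.8],0]]'

```text
t: 12.23
ee_pos: [493.2, -165.6, 280.9]
orientation: [-2.492, -1.913, 0.0]
ft_force: [0.1, 0.3, 2.6]
width: 0.6
grasp_force: 1.2
```

```bash
python3 log.py
```

```text
[493.16, -165.55, 280.86, 0.12, 0.28, 2.59, 0.15, 0.09, -0.01] 0.6
```

Call:
servo_tool --plan '[[1,[-0.7,-2.6,-2.2],0],[1,[-1.4,-5.1,-4.4],0],[1,[-2.0,-7.5,-6.7],0],[1,[-2.7,-9.9,-9.0],0]]'

```text
t: 12.57
ee_pos: [490.5, -175.3, 271.8]
orientation: [-2.492, -1.912, 0.0]
ft_force: [-0.6, 0.6, 2.5]
width: 0.4
grasp_force: 1.3
```

```bash
python3 log.py
```

```text
[490.46, -175.34, 271.76, -0.55, 0.6, 2.45, 0.23, 0.06, -0.02] 0.4
```

Call:
servo_tool --plan '[[1,[-0.6,-2.3,-2.4],0],[1,[-1.2,-4.6,-4.9],0],[1,[-1.8,-6.8,-7.5],0],[1,[-2.4,-8.9,-10.1],0]]'

```text
t: 12.9
ee_pos: [488.1, -184.3, 261.7]
orientation: [-2.492, -1.912, 0.0]
ft_force: [-0.4, 1.7, 3.0]
width: 0.5
grasp_force: 1.4
```

```bash
python3 log.py
```

```text
[488.07, -184.29, 261.69, -0.36, 1.7, 3.01, 0.15, 0.17, 0.03] 0.5
```

Call:
servo_tool --plan '[[1,[-0.5,-2.1,-2.6],0],[1,[-1.0,-4.1,-5.3],0],[1,[-1.6,-6.0,-8.1],0],[1,[-2.1,-7.9,-10.9],0]]'

```text
t: 13.23
ee_pos: [486.0, -192.1, 250.7]
orientation: [-2.492, -1.912, 0.0]
ft_force: [-1.9, 1.5, 2.0]
width: 0.6
grasp_force: 1.6
```

```bash
python3 log.py
```

```text
[485.96, -192.14, 250.74, -1.86, 1.45, 1.97, 0.22, 0.13, 0.01] 0.6
```

Call:
servo_tool --plan '[[1,[-0.4,-1.8,-2.8],0],[1,[-0.9,-3.5,-5.8],0],[1,[-1.3,-5.1,-8.7],0],[1,[-1.7,-6.7,-11.7],0]]'

```text
t: 13.57
ee_pos: [484.3, -198.8, 239.1]
orientation: [-2.492, -1.912, 0.0]
ft_force: [-1.0, 1.6, 3.7]
width: 0.7
grasp_force: 1.6
```

```bash
python3 log.py
```

```text
[484.31, -198.8, 239.07, -0.98, 1.58, 3.7, 0.31, 0.2, -0.01] 0.7
```

Call:
servo_tool --plan '[[1,[0,0,40],0],[1,[0,0,75],0],[1,[4,15,105],0],[1,[14,52,105],0],[1,[24.3,91.3,105],0],[1,[24.3,91.3,93],0],[1,[24.3,91.3,69.2],0],[1,[24.3,91.3,69.2],0],[1,[24.3,91.3,69.2],0]]'

```text
t: 14.32
ee_pos: [508.0, -107.3, 307.6]
orientation: [-2.491, -1.912, 0.003]
ft_force: [0.1, 0.6, -0.7]
width: 0.6
grasp_force: 0.0
```

```bash
python3 log.py
```

```text
[508.03, -107.28, 307.57, 0.14, 0.62, -0.73, 0.02, 0.0, -0.03] 0.6
```

Call:
servo_tool --plan '[[1,[-3.8,-14.3,-4.4],0],[1,[-4.6,-17.4,-5.4],0],[1,[-5.5,-20.6,-6.4],0],[1,[-6.3,-23.7,-7.6],0]]'

```text
t: 14.65
ee_pos: [502.9, -131.4, 301.8]
orientation: [2.493, 1.911, 0.002]
ft_force: [0.6, 2.5, 1.7]
width: 0.4
grasp_force: 1.4
```

```bash
python3 log.py
```

```text
[502.88, -131.41, 301.83, 0.56, 2.49, 1.72, 0.43, -0.14, 0.02] 0.4
```

Call:
servo_tool --plan '[[1,[-0.8,-3.0,-1.2],0],[1,[-1.6,-6.1,-2.5],0],[1,[-2.4,-9.1,-3.9],0],[1,[-3.2,-12.0,-5.4],0]]'

```text
t: 14.98
ee_pos: [499.3, -143.4, 295.8]
orientation: [2.492, 1.912, 0.001]
ft_force: [-0.3, 1.3, 2.9]
width: 0.4
grasp_force: 1.5
```

```bash
python3 log.py
```

```text
[499.32, -143.38, 295.85, -0.34, 1.31, 2.92, 0.28, -0.05, -0.03] 0.4
```

Call:
servo_tool --plan '[[1,[-0.8,-3.0,-1.5],0],[1,[-1.6,-5.9,-3.2],0],[1,[-2.3,-8.7,-4.9],0],[1,[-3.1,-11.5,-6.7],0]]'

```text
t: 15.32
ee_pos: [496.0, -154.9, 288.7]
orientation: [2.492, 1.912, -0.0]
ft_force: [-0.1, 1.7, 3.0]
width: 0.6
grasp_force: 1.7
```

```bash
python3 log.py
```

```text
[495.99, -154.91, 288.73, -0.11, 1.71, 3.05, 0.21, 0.01, 0.02] 0.6
```

Call:
servo_tool --plan '[[1,[-0.7,-2.8,-1.8],0],[1,[-1.4,-5.5,-3.7],0],[1,[-2.2,-8.1,-5.8],0],[1,[-2.8,-10.7,-7.8],0]]'

```text
t: 15.65
ee_pos: [493.1, -165.6, 280.9]
orientation: [-2.492, -1.912, 0.0]
ft_force: [-0.9, 0.4, 4.2]
width: 0.5
grasp_force: 1.8
```

```bash
python3 log.py
```

```text
[493.11, -165.61, 280.87, -0.88, 0.39, 4.18, 0.17, 0.06, -0.01] 0.5
```

Call:
servo_tool --plan '[[1,[-0.7,-2.6,-2.2],0],[1,[-1.4,-5.1,-4.4],0],[1,[-2.0,-7.5,-6.7],0],[1,[-2.7,-9.9,-9.0],0]]'

```text
t: 15.98
ee_pos: [490.4, -175.3, 271.7]
orientation: [-2.492, -1.912, 0.0]
ft_force: [-1.2, 1.7, 3.1]
width: 0.5
grasp_force: 1.9
```

```bash
python3 log.py
```

```text
[490.45, -175.31, 271.73, -1.19, 1.73, 3.11, 0.31, 0.02, 0.02] 0.5
```

Call:
servo_tool --plan '[[1,[-0.6,-2.3,-2.4],0],[1,[-1.2,-4.6,-4.9],0],[1,[-1.8,-6.8,-7.5],0],[1,[-2.4,-8.9,-10.1],0]]'

```text
t: 16.32
ee_pos: [488.0, -184.3, 261.7]
orientation: [-2.492, -1.912, 0.0]
ft_force: [-0.6, 0.7, 3.7]
width: 0.5
grasp_force: 2.0
```

```bash
python3 log.py
```

```text
[488.04, -184.29, 261.66, -0.63, 0.74, 3.69, 0.21, 0.11, -0.03] 0.5
```

Call:
servo_tool --plan '[[1,[-0.5,-2.1,-2.6],0],[1,[-1.0,-4.1,-5.3],0],[1,[-1.6,-6.0,-8.1],0],[1,[-2.1,-7.9,-10.9],0]]'

```text
t: 16.65
ee_pos: [485.9, -192.1, 250.7]
orientation: [-2.492, -1.912, 0.0]
ft_force: [-0.4, 2.0, 3.2]
width: 0.6
grasp_force: 2.1
```

```bash
python3 log.py
```

```text
[485.92, -192.13, 250.74, -0.4, 2.0, 3.16, 0.24, 0.23, -0.03] 0.6
```

Call:
servo_tool --plan '[[1,[-0.4,-1.8,-2.8],0],[1,[-0.9,-3.5,-5.8],0],[1,[-1.3,-5.1,-8.7],0],[1,[-1.7,-6.7,-11.7],0]]'

```text
t: 16.98
ee_pos: [484.3, -198.8, 239.1]
orientation: [-2.492, -1.912, 0.0]
ft_force: [-1.5, 2.4, 3.1]
width: 0.6
grasp_force: 2.1
```

```bash
python3 log.py; python3 - <<'E'
from h import *
a=ctrl.get_image('scene')[160:315,135:275]; b=ctrl.get_image('side')[115:270,215:355]
g=lambda x:cv2.resize(x,None,fx=2.85,fy=2.85,interpolation=2)
cv2.imwrite('pics/c3.png',np.hstack([g(a),g(b)]))
E
```

```text
[484.3, -198.8, 239.06, -1.54, 2.39, 3.12, 0.3, 0.19, -0.04] 0.6
```

View pics/c3.png

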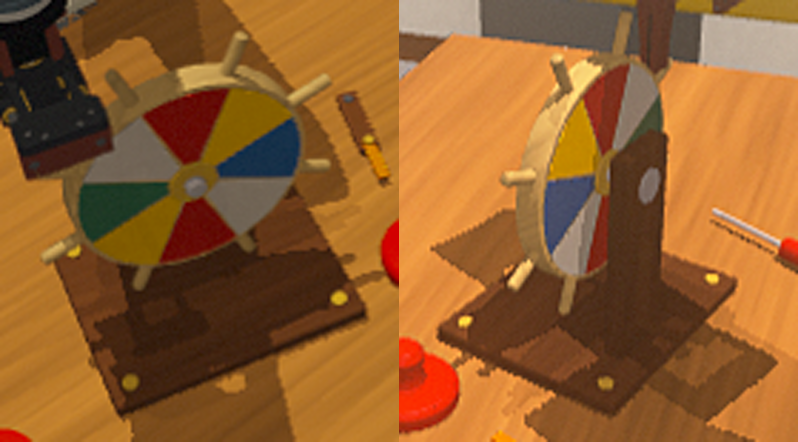

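```bash
cat > an.py <<'E'
import json,numpy as np
from scipy.optimize import least_squares
L=np.array([json.loads(l) for l in open('log.txt')])
yw=-.2605;R=np.array([[np.cos(yw),-np.sin(yw),0],[np.sin(yw),np.cos(yw),0],[0,0,1]])
r=(L[:,1:4]-[511.5,-96.9,165])@R;F=L[:,4:7]@R;M=L[:,7:]@R
G={6.65:.6,6.9:.6,7.15:.6,7.4:.6,8.65:.6,8.9:.7,9.15:.7,9.4:.8,9.65:.9,9.9:1,10.15:1,11.23:.9,11.57:1,11.9:1.1,12.23:1.2,12.57:1.3,12.9:1.4,13.23:1.6,13.57:1.6,14.65:1.4,14.98:1.5,15.32:1.7,15.65:1.8,15.98:1.9,16.32:2,16.65:2.1,16.98:2.1}
D=[]
for i,t in enumerate(L[:,0]):
    g=[v for k,v in G.items() if abs(k-t)<.02]
    if not g:continue
    cy=-r[i,1]+10;cz=r[i,2]-14   # corner, b side
    k=0 if t<8 else 1 if t<10.5 else 2 if t<14 else 3
    rad=np.hypot(cy,cz);b=np.degrees(np.arctan2(cy,cz)+np.arcsin(6/rad))
    tau=(-r[i,1]-0)*0
    y,z=-cy,cz; T=-(y*F[i,2]-z*F[i,1])/1000
    D.append([b+45*k,T,g[0],b,rad])
D=np.array(D)
if __name__=='__main__':
    print(D.round(3))
    f=lambda p,y:p[0]-p[1]*np.sin(np.radians(D[:,0]+p[2]))-y   # phi_b=phi+p2
    for nm,y in(('F',D[:,1]),('grip*.256',D[:,2]*.256)):
        for sel in(None,.32):
            q=least_squares(lambda p:np.r_[f(p,y),([] if sel is None else [(p[0]-sel)/.02])],[.32,.2,30]);J=q.jac;cov=np.linalg.inv(J.T@J)*2*q.cost/len(D)
            print(nm,sel,q.x.round(3),'sd',np.sqrt(np.diag(cov)).round(3),'bottom at phi',(180-q.x[2]).round(1))
E
python3 an.py; python3 - <<'E'
from ang import *
print(fitphi([(239,36),(326,80),(326,164),(250,245),(138,286),(45,258),(110,74)],[(626,14),(557,60),(505,178),(514,286),(566,312)]))
E
```

```text
[[5.16620e+01 9.00000e-02 6.00000e-01 5.16620e+01 1.29703e+02]
 [5.76930e+01 1.16000e-01 6.00000e-01 5.76930e+01 1.29944e+02]
 [6.37120e+01 1.94000e-01 6.00000e-01 6.37120e+01 1.30107e+02]
 [6.97300e+01 7.80000e-02 6.00000e-01 6.97300e+01 1.30149e+02]
 [7.52140e+01 1.39000e-01 6.00000e-01 3.02140e+01 1.30681e+02]
 [8.11780e+01 1.90000e-01 7.00000e-01 3.61780e+01 1.30198e+02]
 [8.72140e+01 1.99000e-01 7.00000e-01 4.22140e+01 1.30126e+02]
 [9.32390e+01 2.67000e-01 8.00000e-01 4.82390e+01 1.30081e+02]
 [9.92570e+01 2.08000e-01 9.00000e-01 5.42570e+01 1.30110e+02]
 [1.05224e+02 9.80000e-02 1.00000e+00 6.02240e+01 1.30160e+02]
 [1.11231e+02 2.10000e-01 1.00000e+00 6.62310e+01 1.30137e+02]
 [1.13095e+02 1.69000e-01 9.00000e-01 2.30950e+01 1.30915e+02]
 [1.19066e+02 2.27000e-01 1.00000e+00 2.90660e+01 1.30351e+02]
 [1.25174e+02 2.30000e-01 1.10000e+00 3.51740e+01 1.30169e+02]
 [1.31154e+02 2.41000e-01 1.20000e+00 4.11540e+01 1.30175e+02]
 [1.37162e+02 2.65000e-01 1.30000e+00 4.71620e+01 1.30090e+02]
 [1.43189e+02 4.30000e-01 1.40000e+00 5.31890e+01 1.30131e+02]
 [1.49194e+02 2.80000e-01 1.6
[... 344 characters left out ...]
+02]
 [1.82166e+02 4.11000e-01 1.90000e+00 4.71660e+01 1.30053e+02]
 [1.88200e+02 4.16000e-01 2.00000e+00 5.32000e+01 1.30113e+02]
 [1.94196e+02 4.75000e-01 2.10000e+00 5.91960e+01 1.30164e+02]
 [2.00160e+02 4.75000e-01 2.10000e+00 6.51600e+01 1.30155e+02]]
F None [ 0.305  0.179 39.603] sd [ 0.036  0.02  14.517] bottom at phi 140.4
F 0.32 [ 0.32   0.184 34.09 ] sd [1.000e-03 1.700e-02 4.579e+00] bottom at phi 145.9
grip*.256 None [ 0.364  0.208 33.388] sd [0.011 0.007 3.791] bottom at phi 146.6
grip*.256 0.32 [ 0.32   0.196 48.349] sd [0.    0.007 1.644] bottom at phi 131.7
(np.float64(12.693181854445076), np.float64(19.5), array([1.5, 2. , 0.6, 0.1, 0.5, 0.8, 0.6, 1.2, 1.2, 1.4, 1.7, 1.1]))
```

```bash
sed -i 's/\*map(float,o\[.moment.\])\]/*map(float,o["moment"]),float(o["grasp_force"])]/; s/round(float(o\[.width.\]),1)/round(float(o["grasp_force"]),3)/' log.py; python3 log.py; python3 - <<'E'
from gen import *
cur=np.array([484.42,-198.63,239.38])
p=tcp(19,1,off=18);print((p-cur).round(1), p)
rows(p,[tcp(b,1) for b in np.arange(21.5,70.1,1.5)],4)
E
```

```text
[484.2, -198.9, 238.78, 0.02, 0.43, 1.41, 0.12, 0.03, -0.02] 0.495
[ 31.  116.5  68.4] [515.44244583 -82.1112368  307.77764161]
[[4.3, 16.2, -5.6], [5.1, 19.3, -6.8], [6.0, 22.4, -8.0], [6.8, 25.4, -9.3]]
[[0.8, 3.0, -1.4], [1.6, 6.0, -2.9], [2.3, 8.9, -4.4], [3.1, 11.8, -6.1]]
[[0.8, 2.8, -1.7], [1.5, 5.7, -3.4], [2.3, 8.4, -5.3], [3.0, 11.1, -7.2]]
[[0.7, 2.7, -2.0], [1.4, 5.3, -4.1], [2.1, 7.8, -6.3], [2.7, 10.3, -8.5]]
[[0.7, 2.5, -2.3], [1.3, 4.9, -4.6], [1.9, 7.2, -7.0], [2.5, 9.5, -9.5]]
[[0.6, 2.1, -2.6], [1.2, 4.3, -5.1], [1.7, 6.3, -7.8], [2.3, 8.3, -10.5]]
[[0.5, 2.0, -2.8], [1.0, 3.8, -5.6], [1.5, 5.6, -8.4], [1.9, 7.3, -11.3]]
[[0.5, 1.7, -3.0], [0.9, 3.2, -6.0], [1.3, 4.7, -9.0], [1.7, 6.1, -12.1]]
[[0.3, 1.4, -3.1]]
end [539.74244583   9.0887632  230.17764161]
```

Call:
servo_tool --plan '[[1,[0,0,40],0],[1,[0,0,75],0],[1,[4,15,105],0],[1,[14,52,105],0],[1,[24,90,105],0],[1,[31,116.5,105],0],[1,[31,116.5,90],0],[1,[31,116.5,68.4],0],[1,[31,116.5,68.4],0],[1,[31,116.5,68.4],0]]'

```text
t: 17.92
ee_pos: [514.8, -82.1, 307.0]
orientation: [-2.491, -1.912, 0.003]
ft_force: [-0.1, -0.1, 0.3]
width: 0.8
grasp_force: 0.0
```

```bash
python3 log.py
```

```text
[514.8, -82.09, 306.97, -0.13, -0.06, 0.29, -0.02, 0.0, 0.06] 0.0
```

Call:
servo_tool --plan '[[1,[4.3,16.2,-5.6],0],[1,[5.1,19.3,-6.8],0],[1,[6.0,22.4,-8.0],0],[1,[6.8,25.4,-9.3],0]]'

```text
t: 18.25
ee_pos: [522.6, -57.2, 299.3]
orientation: [2.491, 1.912, 0.001]
ft_force: [-0.9, -1.3, 1.0]
width: 0.3
grasp_force: 0.6
```

```bash
python3 log.py
```

```text
[522.62, -57.23, 299.26, -0.92, -1.31, 0.97, -0.17, 0.1, 0.0] 0.575
```

Call:
servo_tool --plan '[[1,[0.8,3.0,-1.4],0],[1,[1.6,6.0,-2.9],0],[1,[2.3,8.9,-4.4],0],[1,[3.1,11.8,-6.1],0]]'

```text
t: 18.58
ee_pos: [525.5, -44.9, 292.5]
orientation: [2.492, 1.912, 0.001]
ft_force: [1.1, -1.0, 1.1]
width: 0.4
grasp_force: 0.6
```

```bash
python3 log.py
```

```text
[525.49, -44.92, 292.51, 1.08, -0.97, 1.09, -0.18, -0.03, -0.02] 0.641
```

Call:
servo_tool --plan '[[1,[0.8,2.8,-1.7],0],[1,[1.5,5.7,-3.4],0],[1,[2.3,8.4,-5.3],0],[1,[3.0,11.1,-7.2],0]]'

```text
t: 18.92
ee_pos: [528.4, -33.6, 285.0]
orientation: [2.492, 1.913, 0.0]
ft_force: [1.2, -1.3, 0.2]
width: 0.3
grasp_force: 0.7
```

```bash
python3 log.py
```

```text
[528.41, -33.61, 284.99, 1.15, -1.3, 0.24, -0.14, -0.08, -0.02] 0.726
```

Call:
servo_tool --plan '[[1,[0.7,2.7,-2.0],0],[1,[1.4,5.3,-4.1],0],[1,[2.1,7.8,-6.3],0],[1,[2.7,10.3,-8.5],0]]'

```text
t: 19.25
ee_pos: [531.1, -23.3, 276.5]
orientation: [2.492, 1.912, 0.0]
ft_force: [0.7, -1.4, 0.1]
width: 0.6
grasp_force: 0.8
```

```bash
python3 log.py
```

```text
[531.13, -23.34, 276.49, 0.66, -1.37, 0.09, -0.26, -0.14, 0.01] 0.819
```

Call:
servo_tool --plan '[[1,[0.7,2.5,-2.3],0],[1,[1.3,4.9,-4.6],0],[1,[1.9,7.2,-7.0],0],[1,[2.5,9.5,-9.5],0]]'

```text
t: 19.58
ee_pos: [533.5, -13.9, 266.9]
orientation: [-2.492, -1.912, 0.0]
ft_force: [1.4, -1.7, 0.5]
width: 0.4
grasp_force: 0.9
```

```bash
python3 log.py
```

```text
[533.52, -13.88, 266.91, 1.37, -1.66, 0.5, -0.31, -0.07, 0.02] 0.857
```

Call:
servo_tool --plan '[[1,[0.6,2.1,-2.6],0],[1,[1.2,4.3,-5.1],0],[1,[1.7,6.3,-7.8],0],[1,[2.3,8.3,-10.5],0]]'

```text
t: 19.92
ee_pos: [535.8, -5.6, 256.4]
orientation: [2.492, 1.912, -0.0]
ft_force: [-0.7, -0.6, 0.8]
width: 0.5
grasp_force: 0.9
```

```bash
python3 log.py
```

```text
[535.83, -5.63, 256.39, -0.75, -0.65, 0.81, -0.33, -0.02, 0.04] 0.902
```

Call:
servo_tool --plan '[[1,[0.5,2.0,-2.8],0],[1,[1.0,3.8,-5.6],0],[1,[1.5,5.6,-8.4],0],[1,[1.9,7.3,-11.3],0]]'

```text
t: 20.25
ee_pos: [537.7, 1.7, 245.1]
orientation: [2.492, 1.912, -0.0]
ft_force: [-0.3, -2.2, 0.5]
width: 0.5
grasp_force: 1.0
```

```bash
python3 log.py
```

```text
[537.73, 1.66, 245.1, -0.34, -2.19, 0.51, -0.36, -0.03, 0.05] 0.958
```

Call:
servo_tool --plan '[[1,[0.5,1.7,-3.0],0],[1,[0.9,3.2,-6.0],0],[1,[1.3,4.7,-9.0],0],[1,[1.7,6.1,-12.1],0]]'

```text
t: 20.58
ee_pos: [539.4, 7.7, 233.0]
orientation: [2.492, 1.912, -0.0]
ft_force: [-0.3, -2.8, 1.3]
width: 0.2
grasp_force: 1.0
```

```bash
python3 log.py
```

```text
[539.42, 7.75, 233.0, -0.26, -2.79, 1.25, -0.41, 0.0, -0.01] 1.025
```

Call:
servo_tool --plan '[[1,[0,0,40],0],[1,[0,0,80],0],[1,[-4,-15,111],0],[1,[-14,-52,111],0],[1,[-24,-89.8,111],0],[1,[-24,-89.8,96],0],[1,[-24,-89.8,74.5],0],[1,[-24,-89.8,74.5],0],[1,[-24,-89.8,74.5],0]]'

```text
t: 21.33
ee_pos: [514.6, -81.8, 306.9]
orientation: [-2.491, -1.911, 0.003]
ft_force: [0.3, -0.2, -0.6]
width: 0.4
grasp_force: 0.0
```

```bash
python3 log.py
```

```text
[514.62, -81.84, 306.87, 0.3, -0.25, -0.57, -0.02, -0.01, -0.01] 0.0
```

Call:
servo_tool --plan '[[1,[4.3,16.2,-5.6],0],[1,[5.1,19.3,-6.8],0],[1,[6.0,22.4,-8.0],0],[1,[6.8,25.4,-9.3],0]]'

```text
t: 21.67
ee_pos: [522.7, -56.5, 299.2]
orientation: [2.49, 1.913, 0.001]
ft_force: [-0.4, -1.8, 1.2]
width: 0.1
grasp_force: 1.0
```

```bash
python3 log.py
```

```text
[522.66, -56.49, 299.24, -0.44, -1.8, 1.22, -0.27, 0.05, -0.04] 1.004
```

Call:
servo_tool --plan '[[1,[0.8,3.0,-1.4],0],[1,[1.6,6.0,-2.9],0],[1,[2.3,8.9,-4.4],0],[1,[3.1,11.8,-6.1],0]]'

```text
t: 22.0
ee_pos: [525.6, -44.8, 292.5]
orientation: [2.492, 1.912, 0.001]
ft_force: [0.3, -2.1, 2.7]
width: 0.4
grasp_force: 1.2
```

```bash
python3 log.py
```

```text
[525.56, -44.82, 292.53, 0.29, -2.14, 2.68, -0.24, 0.05, -0.01] 1.154
```

Call:
servo_tool --plan '[[1,[0.8,2.8,-1.7],0],[1,[1.5,5.7,-3.4],0],[1,[2.3,8.4,-5.3],0],[1,[3.0,11.1,-7.2],0]]'

```text
t: 22.33
ee_pos: [528.5, -33.6, 285.0]
orientation: [2.492, 1.912, 0.0]
ft_force: [0.7, -2.1, 1.8]
width: 0.7
grasp_force: 1.2
```

```bash
python3 log.py
```

```text
[528.51, -33.63, 285.04, 0.68, -2.13, 1.83, -0.32, -0.07, 0.01] 1.243
```

Call:
servo_tool --plan '[[1,[0.7,2.7,-2.0],0],[1,[1.4,5.3,-4.1],0],[1,[2.1,7.8,-6.3],0],[1,[2.7,10.3,-8.5],0]]'

```text
t: 22.67
ee_pos: [531.1, -23.3, 276.4]
orientation: [2.492, 1.912, 0.0]
ft_force: [0.3, -1.3, 1.7]
width: 0.6
grasp_force: 1.4
```

```bash
python3 log.py
```

```text
[531.12, -23.34, 276.45, 0.33, -1.26, 1.74, -0.3, -0.15, -0.05] 1.356
```

Call:
servo_tool --plan '[[1,[0.7,2.5,-2.3],0],[1,[1.3,4.9,-4.6],0],[1,[1.9,7.2,-7.0],0],[1,[2.5,9.5,-9.5],0]]'

```text
t: 23.0
ee_pos: [533.5, -13.9, 266.9]
orientation: [2.492, 1.912, -0.0]
ft_force: [0.3, -3.1, 2.5]
width: 0.4
grasp_force: 1.4
```

```bash
python3 log.py
```

```text
[533.49, -13.92, 266.88, 0.26, -3.07, 2.52, -0.44, -0.1, -0.01] 1.425
```

Call:
servo_tool --plan '[[1,[0.6,2.1,-2.6],0],[1,[1.2,4.3,-5.1],0],[1,[1.7,6.3,-7.8],0],[1,[2.3,8.3,-10.5],0]]'

```text
t: 23.33
ee_pos: [535.8, -5.6, 256.4]
orientation: [2.492, 1.912, -0.0]
ft_force: [0.9, -2.6, 1.7]
width: 0.4
grasp_force: 1.5
```

```bash
python3 log.py
```

```text
[535.81, -5.64, 256.39, 0.88, -2.56, 1.7, -0.46, -0.1, 0.02] 1.469
```

Call:
servo_tool --plan '[[1,[0.5,2.0,-2.8],0],[1,[1.0,3.8,-5.6],0],[1,[1.5,5.6,-8.4],0],[1,[1.9,7.3,-11.3],0]]'

```text
t: 23.67
ee_pos: [537.7, 1.6, 245.1]
orientation: [2.492, 1.912, -0.0]
ft_force: [0.6, -3.5, 1.2]
width: 0.4
grasp_force: 1.5
```

```bash
python3 log.py
```

```text
[537.7, 1.62, 245.07, 0.57, -3.47, 1.22, -0.55, -0.11, -0.01] 1.494
```

Call:
servo_tool --plan '[[1,[0.5,1.7,-3.0],0],[1,[0.9,3.2,-6.0],0],[1,[1.3,4.7,-9.0],0],[1,[1.7,6.1,-12.1],0]]'

```text
t: 24.0
ee_pos: [539.4, 7.8, 233.0]
orientation: [-2.492, -1.912, 0.0]
ft_force: [0.5, -3.4, 2.9]
width: 0.8
grasp_force: 1.6
```

```bash
python3 log.py
cat > an2.py <<'E'
import json,numpy as np
from scipy.optimize import least_squares
import an
D=[np.r_[d[:4],1] for d in an.D]
R=an.R
for l in open('log.txt'):
    v=json.loads(l)
    if v[0]<18 or len(v)<11 or v[10]<.1:continue
    r=(np.array(v[1:4])-[511.5,-96.9,165])@R;F=np.array(v[4:7])@R
    cy=r[1]+10;cz=r[2]-14
    b=np.degrees(np.arctan2(cy,cz)+np.arcsin(6/np.hypot(cy,cz)))
    T=(cy*F[2]-cz*F[1])/1000
    D.append([225-b-(45 if v[0]>20.8 else 0),T,v[10],b,-1])
D=np.array(D);print(D[27:].round(3))
s=D[:,4];ph=D[:,0]
for nm,y in(('F',D[:,1]),('grip*.256',D[:,2]*.256)):
    q=least_squares(lambda p:p[0]-s*p[1]*np.sin(np.radians(ph+p[2]))-y,[.32,.2,30]);cov=np.linalg.inv(q.jac.T@q.jac)*2*q.cost/len(D)
    print(nm,q.x.round(3),'sd',np.sqrt(np.diag(cov)).round(3),'bottom phi',(180-q.x[2]).round(1))
    q=least_squares(lambda p:p[0]-s*p[1]*np.sin(np.radians(ph+p[2]))+p[3]*(D[:,3]-45)-y,[.32,.2,30,0]);print(' +b trend',q.x.round(4),(180-q.x[2]).round(1))
E
python3 an2.py
```

```text
[539.37, 7.76, 232.97, 0.48, -3.4, 2.92, -0.52, -0.01, -0.03] 1.556Traceback (most recent call last):
  File "an2.py", line 3, in <module>
    import an
  File "an.py", line 3, in <module>
    L=np.array([json.loads(l) for l in open('log.txt')])
ValueError: setting an array element with a sequence. The requested array has an inhomogeneous shape after 1 dimensions. The detected shape was (59,) + inhomogeneous part.
```

```bash
sed -i 's/json.loads(l) for l/json.loads(l)[:10] for l/' an.py; python3 an2.py
```

```text
[[ 1.99308e+02  2.31000e-01  5.75000e-01  2.56920e+01 -1.00000e+00]
 [ 1.93011e+02  1.44000e-01  6.41000e-01  3.19890e+01 -1.00000e+00]
 [ 1.86891e+02  1.19000e-01  7.26000e-01  3.81090e+01 -1.00000e+00]
 [ 1.80893e+02  1.20000e-01  8.19000e-01  4.41070e+01 -1.00000e+00]
 [ 1.74870e+02  1.58000e-01  8.57000e-01  5.01300e+01 -1.00000e+00]
 [ 1.68891e+02  1.48000e-01  9.02000e-01  5.61090e+01 -1.00000e+00]
 [ 1.62905e+02  2.03000e-01  9.58000e-01  6.20950e+01 -1.00000e+00]
 [ 1.56890e+02  2.98000e-01  1.02500e+00  6.81100e+01 -1.00000e+00]
 [ 1.54020e+02  2.86000e-01  1.00400e+00  2.59800e+01 -1.00000e+00]
 [ 1.47969e+02  3.98000e-01  1.15400e+00  3.20310e+01 -1.00000e+00]
 [ 1.41902e+02  3.37000e-01  1.24300e+00  3.80980e+01 -1.00000e+00]
 [ 1.35883e+02  2.61000e-01  1.35600e+00  4.41170e+01 -1.00000e+00]
 [ 1.29874e+02  4.97000e-01  1.42500e+00  5.01260e+01 -1.00000e+00]
 [ 1.23894e+02  3.52000e-01  1.46900e+00  5.61060e+01 -1.00000e+00]
 [ 1.17903e+02  3.49000e-01  1.49400e+00  6.20970e+01 -1.00000e+00]
 [ 1.11876e+02  5.16000e-01  1.55600e+00  6.81240e+01 -1.00000e+00]]
F [ 0.314  0.195 36.761] sd [0.01  0.017 3.5  ] bottom phi 143.2
 +b trend [3.13300e-01 1.94200e-01 3.68735e+01 3.00000e-04] 143.1
grip*.256 [ 0.335  0.198 43.506] sd [0.003 0.005 0.955] bottom phi 136.5
 +b trend [3.32800e-01 1.95700e-01 4.38976e+01 7.00000e-04] 136.1
```

Call:
servo_tool --plan '[[1,[0,0,40],0],[1,[0,0,80],0],[1,[-4,-15,111],0],[1,[-14,-52,111],0],[1,[-24,-90,111],0],[1,[-30.7,-115,111],0],[1,[-30.7,-115,95],0],[1,[-30.7,-115,75.3],0],[1,[-30.7,-115,75.3],0]]'

```text
t: 24.75
ee_pos: [506.4, -106.9, 305.1]
orientation: [-2.489, -1.908, 0.005]
ft_force: [-1.0, -0.2, -0.4]
width: 0.5
grasp_force: 0.0
```

Call:
servo_tool --plan '[[1,[-3.8,-14.3,-4.4],0],[1,[-4.6,-17.4,-5.4],0],[1,[-5.5,-20.6,-6.4],0],[1,[-6.3,-23.7,-7.6],0]]'

```text
t: 25.08
ee_pos: [502.7, -130.7, 301.4]
orientation: [-2.492, -1.912, -0.001]
ft_force: [-0.2, 1.4, 1.3]
width: 0.5
grasp_force: 0.9
```

Call:
servo_tool --plan '[[1,[-0.8,-3.0,-1.2],0],[1,[-1.6,-6.1,-2.5],0],[1,[-2.4,-9.1,-3.9],0],[1,[-3.2,-12.0,-5.4],0]]'

```text
t: 25.42
ee_pos: [499.3, -143.2, 295.8]
orientation: [2.492, 1.913, 0.001]
ft_force: [-0.3, 1.7, 1.7]
width: 0.6
grasp_force: 1.0
```

Call:
servo_tool --plan '[[1,[-0.8,-3.0,-1.5],0],[1,[-1.6,-5.9,-3.2],0],[1,[-2.3,-8.7,-4.9],0],[1,[-3.1,-11.5,-6.7],0]]'

```text
t: 25.75
ee_pos: [496.1, -155.0, 288.8]
orientation: [2.492, 1.912, 0.0]
ft_force: [0.4, 0.1, 1.3]
width: 0.7
grasp_force: 1.1
```

Call:
servo_tool --plan '[[1,[-0.7,-2.8,-1.8],0],[1,[-1.4,-5.5,-3.7],0],[1,[-2.2,-8.1,-5.8],0],[1,[-2.8,-10.7,-7.8],0]]'

```text
t: 26.08
ee_pos: [493.2, -165.6, 280.9]
orientation: [2.492, 1.912, -0.0]
ft_force: [0.4, 1.2, 2.6]
width: 0.5
grasp_force: 1.2
```

Call:
servo_tool --plan '[[1,[-0.7,-2.6,-2.2],0],[1,[-1.4,-5.1,-4.4],0],[1,[-2.0,-7.5,-6.7],0],[1,[-2.7,-9.9,-9.0],0],[1,[-3.3,-12.2,-11.4],0],[1,[-3.3,-12.2,-11.4],0]]'

```text
t: 26.58
ee_pos: [489.7, -177.8, 269.1]
orientation: [-2.492, -1.912, 0.001]
ft_force: [0.5, 0.2, 1.0]
width: 0.3
grasp_force: 0.4
```

```bash
python3 log.py; python3 - <<'E'
from gen import *
cur=np.array([508.72-6.3-3.2-3.1-2.8-3.3,-107.33-23.7-12-11.5-10.7-12.2,308.58-7.6-5.4-6.7-7.8-11.4]);print(cur)
a=np.radians(-4);g=C+131*np.sin(a)*u+np.array([0,0,131*np.cos(a)-5]);print(g,(g-cur).round(1))
E
```

```text
[489.69, -177.8, 269.06, 0.48, 0.2, 0.97, 0.04, 0.0, -0.0] 0.448
[ 490.02 -177.43  269.68]
[ 509.14602594 -105.73014416  290.68089058] [19.1 71.7 21. ]
```

Call:
servo_tool --plan '[[1,[0,0,40],0],[1,[0,0,75],0],[0.4,[6,20,75],0],[0.4,[14,50,75],0],[0.4,[19.1,71.7,75],0],[0.4,[19.1,71.7,75],0],[0.4,[19.1,71.7,75],0],[0.4,[19.1,71.7,75],0],[0.4,[19.1,71.7,75],0],[0.4,[19.1,71.7,75],0]]'

```text
t: 27.42
ee_pos: [508.8, -106.7, 344.5]
orientation: [-2.493, -1.911, 0.001]
ft_force: [0.2, -0.7, -0.0]
width: 50.5
grasp_force: 0.0
```

```bash
python3 log.py; python3 - <<'E'
from h import *
a=ctrl.get_image('scene')[160:315,135:275]; b=ctrl.get_image('side')[115:270,215:355]
g=lambda x:cv2.resize(x,None,fx=2.85,fy=2.85,interpolation=2)
cv2.imwrite('pics/c4.png',np.hstack([g(a),g(b)]));print(ctrl.get_obs()['width'])
E
```

```text
[508.85, -106.68, 344.48, 0.2, -0.69, -0.04, -0.01, 0.12, -0.0] 0.0
52.23390938473089
```

View pics/c4.png

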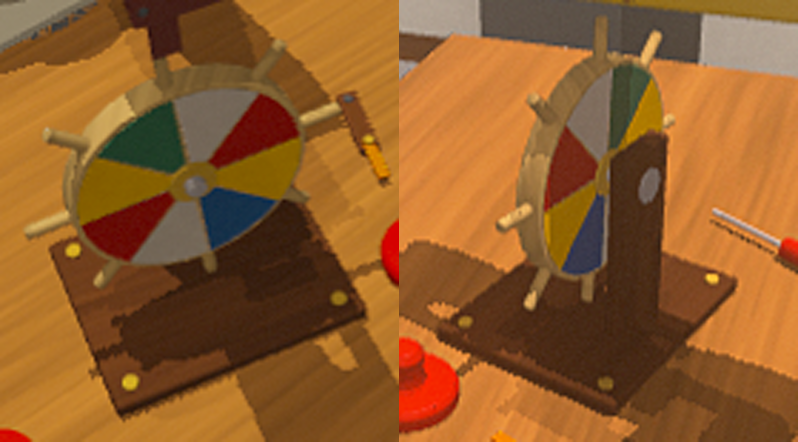

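Call:
servo_tool --plan '[[0.4,[0,1,-25],0],[0.4,[0.5,2,-45],0],[0.4,[0.5,2,-54],0],[0.4,[0.5,2,-54],0],[0.4,[0.5,2,-54],0]]'

```text
t: 27.93
ee_pos: [509.6, -104.1, 290.8]
orientation: [-2.492, -1.912, 0.001]
ft_force: [-0.3, -0.2, 0.3]
width: 53.1
grasp_force: 0.0
```

Call:
servo_tool --plan '[[1,[0,0,0],0],[1,[0,0,0],0],[1,[0,0,0],0],[1,[0,0,0],0],[1,[0,0,0],0],[1,[0,0,0],0],[1,[0,0,0],0],[1,[0,0,0],0],[1,[0,0,0],0],[1,[0,0,0],0]]'

```text
t: 28.77
ee_pos: [508.8, -103.6, 290.8]
orientation: [-2.491, -1.912, 0.002]
ft_force: [-4.7, 2.1, 5.2]
width: 11.3
grasp_force: 30.0
```

```bash
python3 log.py; python3 - <<'E'
from h import *
a=ctrl.get_image('scene')[160:315,135:275]; b=ctrl.get_image('side')[115:270,215:355]
g=lambda x:cv2.resize(x,None,fx=2.85,fy=2.85,interpolation=2)
cv2.imwrite('pics/c5.png',np.hstack([g(a),g(b)]));print(ctrl.get_obs()['width'])
E
```

```text
[508.84, -103.56, 290.79, -4.72, 2.14, 5.23, 0.28, 0.96, 0.01] 29.998
11.626946662225818
```

View pics/c5.png

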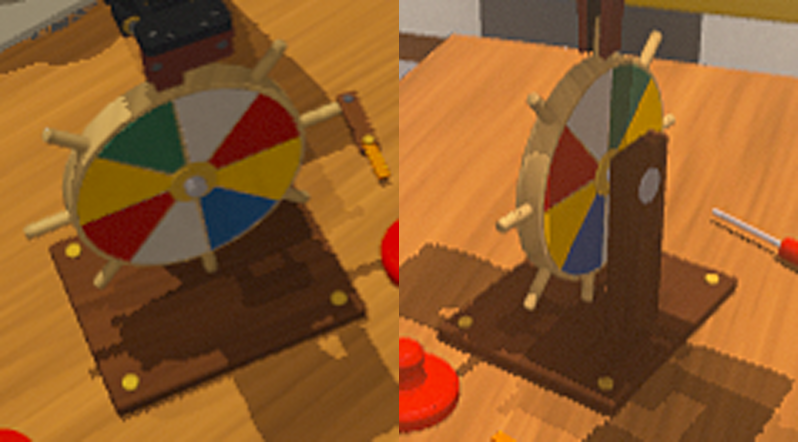

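Call:
servo_tool --plan '[[1,[-0.5,0,0],0],[1,[-0.5,0,0],0],[1,[-0.5,0,0],0],[1,[-0.5,0,0],0],[1,[-0.5,0,0],0],[1,[-0.5,0,0],0],[1,[-0.5,0,0],0],[1,[-0.5,0,0],0]]'

```text
t: 29.53
ee_pos: [508.9, -103.6, 290.8]
orientation: [-2.492, -1.912, 0.0]
ft_force: [-4.6, 3.0, 6.1]
width: 11.7
grasp_force: 30.0
```

```bash
python3 log.py; python3 -c "
from workcell import ctrl
o=ctrl.get_obs();print(o['width'],o['grasp_force'],abs(o['qvel']).max())
if o['grasp_force']>20 and o['width']>9: print(ctrl.close_job())"
```

```text
[508.89, -103.55, 290.81, -4.58, 3.04, 6.09, 0.36, 0.77, -0.0] 30.0
11.74615932254247 29.999881088733673 0.0015169602210769503
the job is handed in; nothing more can be done
None
```

Job handed in at about 29.5 s: I turned the wheel about 210° to feel the weight, brought the heavy side to within a few degrees of straight down by my force estimate (two readings about 7° apart, not otherwise checked), and left it still with a peg near the top gripped at 30 N; I never touched the bystanders, and no verdict came back.

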